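Open the bead dryer and stir its beads

TASK

Squeeze the release in the grip of the dryer's lever, swing the lever down away from you until the lid is fully open, and let go so that the catch holds it. Take the stirrer with the crossed blades from the rack and, with its blades down among the beads, stir them anticlockwise (seen from above) for two full turns about the pot's middle, beginning and ending at the side of the pot nearest the robot, so that they are shifted but none comes out. Then hang the stirrer back upright in its free fork, leaving the lid open, the probe hanging and the flask, cup and wrench where they are.

Things in the scene. Friction and masses are not known exactly. Their poses are not given: they have to be found in the camera images.
- dryer: Bead dryer, fixed. Origin on the table under the pot's axis; x away from the robot (within 0.25 rad), y left, z up. Grey foot x -86 to 130, y -76 to 130, 18 mm tall; steel pot 128 mm outside, 120 inside, floor 22, rim 90 mm above the table, shut by a round lid. Lid and lever share a shaft along y at x 78, z 97. Opened, the lid stands upright beyond the pot, its top 242 mm up.
- lid_hinge (a point): Point on the shaft's axis in the lever's plane: dryer frame x 78, y 100, z 97 mm, axes as the dryer's. Lid and lever turn about y through it. Three 8 mm posts, 106 mm tall, carry the shaft. A steel catch rail, radius 57 mm about the shaft, stands 9 to 17 mm to the +y side of the lever's plane.
- lever_grip (a point): Middle of the lever's grip, 107 mm from the shaft, left of the pot. Shut, the lever leans 15 degrees from upright towards the robot; it swings 95 degrees, over and down on the far side, to 10 degrees above level. Grip 55 mm long (28 beyond this point), 24 broad; along y it is 23 thick (10 on the -y side of this point, 13 on the +y side), 17 with the squeeze plate in. The point turns with the lever.
- lid (a joint): Angle of lid and lever, rad: 0 shut, 1.66 fully open (stop). Stiff hinge (about 0.25 N m), stays where it is left. The catch holds it shut until the squeeze plate is pressed in; beyond 1.42 rad, once the plate is let go, the catch snaps home and holds it open.
- squeeze (a joint): Squeeze plate (release), 47 x 18 mm, on the +y side of the grip: 0 out, 0.006 m fully in, towards -y; the catch is free from 0.005 m. Spring 3 N at first, 8 N fully in. Pinching the grip along the dryer's y with 30 to 50 N presses it in. Between the end positions the catch rail keeps it in.
- fork_a (a point): Right-hand fork of a fixed rack (foot 100 x 150 mm, two posts behind, two forks 80 mm apart, nothing above 210 mm) left or right of the dryer. Point: middle of the slot, at the fork's upper face, 205 mm up. Axes: x away from the robot (within 0.3 rad), y left. Slot along x, 16 mm wide, open at its front 21 mm before this point, closed 27 mm behind; a 5 mm lip stands up at its front.
- fork_b (a point): The left-hand fork, the same as fork_a, 80 mm to its left.
- stirrer_grip (a point): Middle of the stirrer's square black handle, 16 x 16 x 52 mm, axes along its faces and up. Steel rod with four crossed blades at its foot, 225 mm long, about 0.09 kg, shaft 9 mm. It hangs upright in one of the forks, turned by up to 0.5 rad, by a collar (30 mm across, 5 thick) whose underside is 31 mm under this point.
- stirrer_tip (a point): Lower end of the stirrer, on its axis, 199 mm under stirrer_grip; the blades form a cross 34 mm wide and 28 mm tall.
- stirrer: The stirrer; origin at its lower end, z up along the rod.
- probe_grip (a point): Middle of the handle of a dip probe that hangs in the other fork: handle, collar and length as the stirrer's, but with a plain pointed foot. Leave it there.
- flask: Closed white plastic bottle, 52 mm across, 150 mm tall, bystander; origin under its centre.
- cup: Open steel cup, 68 mm across, 75 mm tall, bystander; origin under its centre.
- wrench: Steel wrench 180 mm long lying on the table, bystander; origin under its middle.
- meter: Grey instrument box 90 x 130 x 87 mm, fixed, bystander; origin under its centre. It stands on the other side of the dryer from the rack.
- bead1: One of six white ceramic beads in the pot, 22 mm across, 14 g, free to roll, lying in one layer, at first in a ring along the wall (bead1 far, then anticlockwise; the middle free); origin at its centre.
- bead2: One of six white ceramic beads in the pot, 22 mm across, 14 g, free to roll, lying in one layer, at first in a ring along the wall (bead1 far, then anticlockwise; the middle free); origin at its centre.
- bead3: One of six white ceramic beads in the pot, 22 mm across, 14 g, free to roll, lying in one layer, at first in a ring along the wall (bead1 far, then anticlockwise; the middle free); origin at its centre.
- bead4: One of six white ceramic beads in the pot, 22 mm across, 14 g, free to roll, lying in one layer, at first in a ring along the wall (bead1 far, then anticlockwise; the middle free); origin at its centre.
- bead5: One of six white ceramic beads in the pot, 22 mm across, 14 g, free to roll, lying in one layer, at first in a ring along the wall (bead1 far, then anticlockwise; the middle free); origin at its centre.
- bead6: One of six white ceramic beads in the pot, 22 mm across, 14 g, free to roll, lying in one layer, at first in a ring along the wall (bead1 far, then anticlockwise; the middle free); origin at its centre.
Mind the look-alikes: they are no part of the job. What is shaped like the stirrer but blue, orange or red is not meant.

How it is judged:
On the way, in this order (a step that is already met when the one before it is completed fails the run):
1. the lid is swung fully open and its catch has snapped home (squeeze plate out again) (value of joint lid above 1.35 rad and value of joint squeeze below 0.002 m), for 0.1 s.
2. stirring, turn 1: the stirrer's foot is down among the beads, 12 mm or more to the near side of the pot's middle (sideways within 12 mm), lid open (x of stirrer_tip in the frame of dryer below -0.012 m and y of stirrer_tip in the frame of dryer between -0.012 and 0.012 m and z of stirrer_tip in the frame of dryer below 0.039 m and value of joint lid above 1.35 rad), for 0.02 s.
3. stirring, turn 1: the stirrer's foot is down among the beads, 12 mm or more to the right side of the pot's middle (sideways within 12 mm), lid open (y of stirrer_tip in the frame of dryer below -0.012 m and x of stirrer_tip in the frame of dryer between -0.012 and 0.012 m and z of stirrer_tip in the frame of dryer below 0.039 m and value of joint lid above 1.35 rad), for 0.02 s.
4. stirring, turn 1: the stirrer's foot is down among the beads, 12 mm or more to the far side of the pot's middle (sideways within 12 mm), lid open, and at least one bead shifted over 12 mm (x of stirrer_tip in the frame of dryer above 0.012 m and y of stirrer_tip in the frame of dryer between -0.012 and 0.012 m and z of stirrer_tip in the frame of dryer below 0.039 m and value of joint lid above 1.35 rad and distance of any of bead1, bead2, bead3, bead4, bead5, bead6 from where it was at the start of the episode above 0.012 m), for 0.02 s.
5. stirring, turn 1: the stirrer's foot is down among the beads, 12 mm or more to the left side of the pot's middle (sideways within 12 mm), lid open (y of stirrer_tip in the frame of dryer above 0.012 m and x of stirrer_tip in the frame of dryer between -0.012 and 0.012 m and z of stirrer_tip in the frame of dryer below 0.039 m and value of joint lid above 1.35 rad), for 0.02 s.
6. stirring, turn 2: the stirrer's foot is down among the beads, 12 mm or more to the near side of the pot's middle (sideways within 12 mm), lid open (all of step 2), for 0.02 s.
7. stirring, turn 2: the stirrer's foot is down among the beads, 12 mm or more to the right side of the pot's middle (sideways within 12 mm), lid open (all of step 3), for 0.02 s.
8. stirring, turn 2: the stirrer's foot is down among the beads, 12 mm or more to the far side of the pot's middle (sideways within 12 mm), lid open, and at least one bead shifted over 12 mm (all of step 4), for 0.02 s.
9. stirring, turn 2: the stirrer's foot is down among the beads, 12 mm or more to the left side of the pot's middle (sideways within 12 mm), lid open (all of step 5), for 0.02 s.
10. stirring, turn 2: the stirrer's foot is down among the beads, 12 mm or more to the near side of the pot's middle (sideways within 12 mm), lid open (all of step 6), for 0.02 s.
At the end, for the whole second after the job is handed in: Lid open past 1.35 rad, plate under 2 mm in; stirrer hung still in a fork: tilt under 0.12 rad, foot within 18 mm of the fork's middle, handle's middle 228-246 mm up; beads in the pot (within 61 mm of its axis, under 88 mm up); one or more shifted over 12 mm (all of step 1 and (horizontal distance between stirrer_tip and fork_a below 0.018 m or horizontal distance between stirrer_tip and fork_b below 0.018 m) and height (world z) of stirrer_grip between 0.228 and 0.246 m and angle between stirrer_grip's own z axis and vertical below 0.12 rad and linear speed of stirrer below 0.15 m/s and horizontal distance between each of bead1, bead2, bead3, bead4, bead5, bead6 and dryer below 0.061 m and height (world z) of each of bead1, bead2, bead3, bead4, bead5, bead6 below 0.088 m and distance of any of bead1, bead2, bead3, bead4, bead5, bead6 from where it was at the start of the episode above 0.012 m); the robot touches nothing.
It fails at once if a bead leaves the pot (horizontal distance between any of bead1, bead2, bead3, bead4, bead5, bead6 and dryer above 0.075 m).
It fails at once if the hanging probe is pushed about (over 40 mm) or knocked off (distance of probe_grip from where it was at the start of the episode above 0.04 m).
It fails at once if the flask, cup or wrench is pushed more than 30 mm (distance of any of flask, cup, wrench from where it was at the start of the episode above 0.03 m).
It also fails if it takes over 72 s, if anything falls off the work surface, if the arm or the gripper's body presses on something with over 40 N, if the wrist force passes 120 N, or if a joint passes its speed limit or range.

ROBOT

A 6-joint arm with a two-finger parallel gripper is mounted at the origin on the work surface. World frame = base frame: x ahead of the robot, y to its left, z up, the work surface at z = 0. Lengths are in m, angles in rad, forces in N, time in s.
With the tool pointing down it reaches from about 0.325 to 0.9 m from the base axis. Payload 6.1 kg.
Tool frame: the origin (TCP) lies on the mounting face of the last link; the fingertips stand 182 mm ahead of it and the grasp point (between the pads) lies 164 mm ahead of it (r.grasp_offset is the distance from the TCP to the grasp point, in m); y points along the fingers, z is the direction in which the jaws open and shut, and the axes are right-handed (so a half turn about y gives the same grasp; the last joint's range is limited). The gripper opens to 87 mm and grips with 3 to 60 N. Pads are 19 mm wide; open, the fingers measure 117 mm over their backs; the gripper's body (75 mm by 190 mm) begins 51 mm behind the grasp point.
Start: joints at [-1.283, 0.22, 1.526, -0, 1.395, -0.126], TCP at [0.251, -0.572, 0.405] pointing down, gripper open.
Joint ranges: [-2.98, 2.98], [-0.91, 2.08], [0.09, 2.57], [-1.24, 4.39], [0.2, 2.65], [-2.68, 2.68]. Speed limits (rad/s): [2.57, 2.57, 3.01, 3.14, 3.14, 3.14].

INTERFACE

Orientations are given as [roll, pitch, yaw] about the fixed x, y, z axes, in that order (R = Rz(yaw) Ry(pitch) Rx(roll)).
In Python, from rig import r gives the robot as it stands.
- The arm moves only by the tool carry_out, never from a script. Its arguments are lists of equal length, an entry for each row: "delta_pos": the shift along the tool's x, y, z in mm, a list of three; "delta_rot": the turn, a rotation vector about the tool's x, y, z in degrees, a list of three. A call has 1 to 20 rows; each row shifts and turns the commanded pose from where the row before left it, along the tool's axes as they then stand; what a row does not reach is not made up. A row lasts 1/10 s, in which the tool goes at most 50 mm and 8.59 degrees, less where a joint would pass 70% of its speed; a pose out of reach is approached as far as the arm can. A call with a gripper value outside its range is refused whole. "claw" is the finger opening in mm, from 0 to 87, set as the call begins (left out, the last holds). The fingers move at their own pace and stop on an object; "grip_force" is the grip in N (left out, the last holds). Time passes only in rows, so rows that do not move let the fingers close. It gives the time, the measured TCP pose, the force and the opening at its end, in the units of the state.
- r.observe(): the state, without advancing time (a new reading comes with each control period).
- r.grab_frame(name): name is "scene" or "top" or "wrist"; returns a dict with "img" (400x640x3 uint8, red, green, blue), "fx", "fy", "cx", "cy" (pixels), "rvec" (rotation vector, rad) and "tvec" (3), from world to camera coordinates, as OpenCV has them. Camera axes: x right, y down, z forward; pixel columns grow to the right and rows downward; lengths in m; the calibration is good to about 2 mm. A picture is of the moment at which its call begins. There is no depth.
- r.job_done(): hands the job in, once; it reports no verdict.
The state is a dict: "time": time; "qpos": joint angles; "joint_vel": joint speeds; "joint_torque": joint torques, N m; "tcp_pos": TCP position; "tcp_rot": TCP orientation; "contact_force": force on the tool from outside, world axes, zero at the start; "torque": the same for the moment, N m; "finger_gap": finger opening in m.
Only numpy, scipy, OpenCV 4.12 (cv2) and the standard library are available. Lean on these libraries where they do the work, as an engineer would, in place of code of your own. Each camera call takes 0.05 s, during which the arm holds its last target.

## Working session

There is one attempt and no reset: what is moved stays moved. The work goes in short steps, Python scripts to look and compute and a tool call to move; the robot and the scene stay as the last step left them, time stands still between calls to the robot, and variables do not carry over. Pictures are saved under pics/ and viewed, and the job is handed in when it is done.

Besides the shell and the picture viewer there is one more tool, called after "Call:" as name(argument=value, ...), one argument or row to a line, values as JSON. carry_out: Moves the arm, as the interface text tells. Its arguments: {"type":"object","properties":{"delta_pos":{"type":"array","items":{"type":"array","items":{"type":"number"}}},"delta_rot":{"type":"array","items":{"type":"array","items":{"type":"number"}}},"claw":{"type":"number"},"grip_force":{"type":"number"}},"required":["delta_pos","delta_rot"]}

```bash
ls; mkdir -p pics; python3 - <<'E'
from rig import r
import cv2
print(r.observe(), r.grasp_offset)
for n in ["scene","top","wrist"]:
    f=r.grab_frame(n); cv2.imwrite(f"pics/{n}0.png",f["img"][:,:,::-1]); print(n,f["fx"],f["fy"],f["cx"],f["cy"],f["rvec"],f["tvec"])
E
```

```text
pics
{'time': 0.0, 'qpos': array([-1.28312018e+00,  2.21213375e-01,  1.52758938e+00, -1.39815084e-05,
        1.39468402e+00, -1.26147138e-01]), 'joint_vel': array([-3.37357717e-04, -7.61925902e-04, -5.56867694e-04, -1.22349675e-05,
       -6.23076941e-04, -1.04985817e-03]), 'joint_torque': array([ 7.45863258e-05, -4.94613218e+01, -3.87371135e+01,  6.97628804e-02,
        5.69925481e-02, -1.35374639e-04]), 'tcp_pos': array([ 0.25121301, -0.5720047 ,  0.40365632]), 'tcp_rot': array([-1.57267713e+00,  2.24653417e-04, -2.72776712e+00]), 'contact_force': array([ 0.27778178,  0.14110253, -0.38588691]), 'torque': array([-0.03003047,  0.01834882, -0.01012279]), 'finger_gap': 0.08712887685999136} 0.1635
scene 438.7251719882963 438.7251719882963 313.25141737099585 199.4157177018346 [ 0.90753103  2.6073917  -0.97616842] [ 0.37249272 -0.19767036  1.64179169]
top 453.058527873933 453.058527873933 327.4357969662791 203.8201486131429 [ 2.12885207 -2.18349615  0.16009985] [0.06180213 0.54090314 1.62555924]
wrist 297.48090072727024 297.48090072727024 324.22799662482674 196.0876460068886 [-2.41729478  1.57852528  0.2346832 ] [-0.6248464  -0.03493958  0.39066335]
```

View pics/scene0.png

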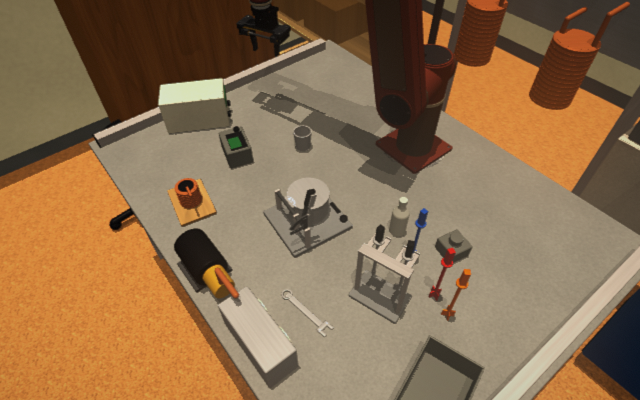

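View pics/top0.png

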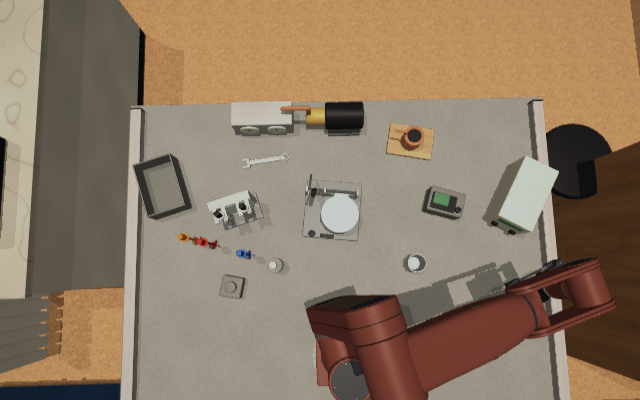

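View pics/wrist0.png

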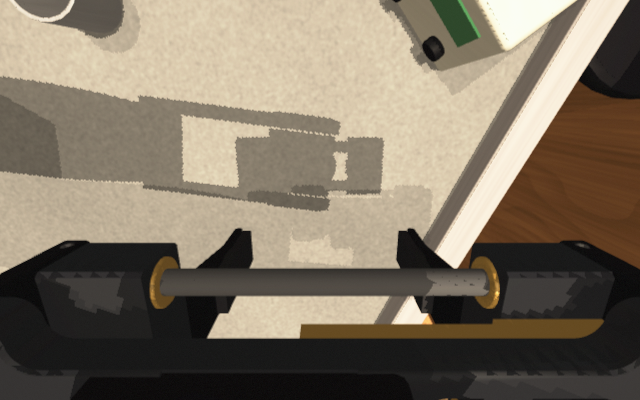

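Robot base is at the bottom of the top view; dryer at about (335,212), rack to its left at (235,210). Enlarging for detail.

```bash
cat > h.py <<'E'
import cv2,numpy as np
from rig import r
from scipy.spatial.transform import Rotation as R
def grab(n,name=None):
    f=r.grab_frame(n)
    if name: cv2.imwrite(f"pics/{name}.png",f["img"][:,:,::-1])
    np.savez(f"/tmp/{n}.npz",**f)
    return f
def load(n): return dict(np.load(f"/tmp/{n}.npz"))
def K(f): return np.array([[f["fx"],0,f["cx"]],[0,f["fy"],f["cy"]],[0,0,1.]],float)
def proj(f,P):
    return cv2.projectPoints(np.atleast_2d(np.array(P,float)),np.array(f["rvec"],float),np.array(f["tvec"],float),K(f),None)[0][:,0]
def ray(f,uv):
    Rm=cv2.Rodrigues(np.array(f["rvec"],float))[0]; c=-Rm.T@np.array(f["tvec"],float)
    d=Rm.T@np.linalg.inv(K(f))@np.array([uv[0],uv[1],1.]); return c,d/np.linalg.norm(d)
def atz(f,uv,z):
    c,d=ray(f,uv); return c+d*(z-c[2])/d[2]
def tri(f1,uv1,f2,uv2):
    c1,d1=ray(f1,uv1);c2,d2=ray(f2,uv2)
    A=np.stack([d1,-d2],1); s=np.linalg.lstsq(A,c2-c1,rcond=None)[0]
    p,q=c1+s[0]*d1,c2+s[1]*d2; return (p+q)/2,np.linalg.norm(p-q)
def crop(f,x0,y0,w,h,s,name):
    c=f["img"][y0:y0+h,x0:x0+w,::-1]; cv2.imwrite(f"pics/{name}.png",cv2.resize(np.ascontiguousarray(c),None,fx=s,fy=s,interpolation=cv2.INTER_CUBIC))
E
python3 - <<'E'
from h import *
s=grab("scene");t=grab("top")
crop(s,250,170,200,150,4,"c1"); crop(t,170,160,200,130,4,"c2")
E
```

```text
(no output)
```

View pics/c1.png

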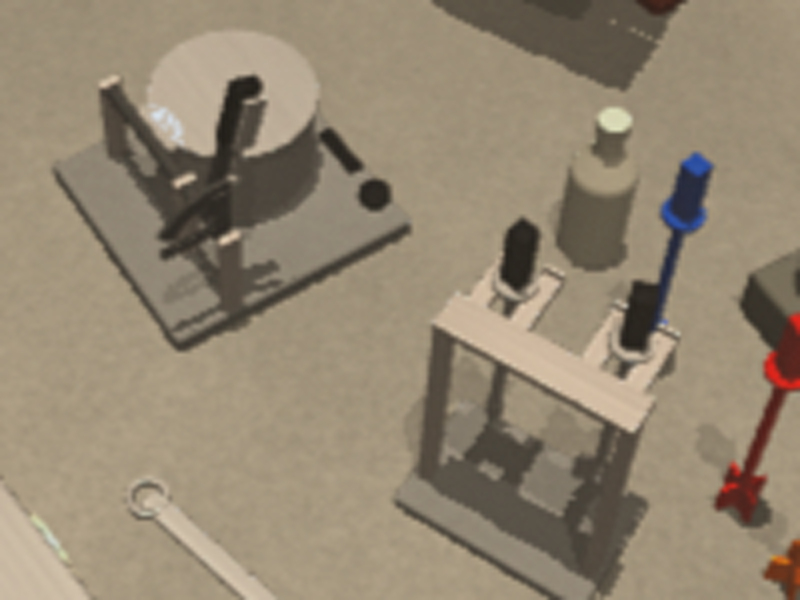

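View pics/c2.png

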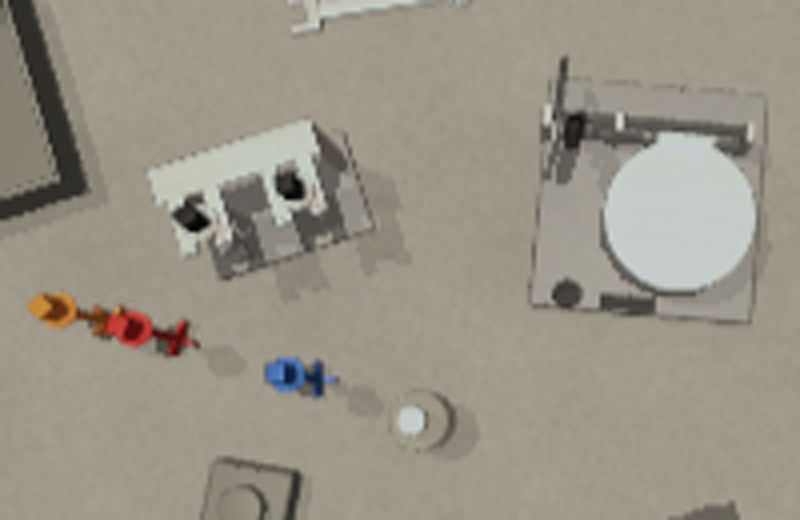

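```bash
cat >> h.py <<'E'
def fit2(L,W):
    L=np.array(L,float);W=np.array(W,float)[:,:2]
    lc,wc=L.mean(0),W.mean(0); H=(L-lc).T@(W-wc)
    th=np.arctan2(H[0,1]-H[1,0],H[0,0]+H[1,1]); c,s=np.cos(th),np.sin(th); Rm=np.array([[c,-s],[s,c]])
    o=wc-Rm@lc; return o,th,(L@Rm.T+o-W)
E
python3 - <<'E'
from h import *
t=load("top");s=load("scene")
c=lambda u,v:(170+(u+.5)/4-.5,160+(v+.5)/4-.5)
W=[atz(t,c(*p),.018) for p in [(550,77),(767,95),(752,323),(532,305)]]
o,th,e=fit2([(.13,.13),(.13,-.076),(-.086,-.076),(-.086,.13)],W); print(o,th,e)
W=[atz(s,(250+u/4,170+v/4),.018) for u,v in [(180,347),(410,226),(55,165)]]
o2,th2,e=fit2([(.13,.13),(-.086,.13),(.13,-.076)],W); print(o2,th2,e)
print("lid",atz(t,c(680,213),.095))
# rack: far-edge bar top; fork
for nm,(uvt,uvs) in {"right":((291,184),(521,232)),"left":((192,216),(643,292))}.items():
    print(nm,tri(t,c(*uvt),s,(250+uvs[0]/4,170+uvs[1]/4)))
print("flask",atz(t,c(410,420),.15),"cup",atz(t,(416,262),.075))
for nm,uv in [("blue",(285,374)),("red",(132,328)),("orange",(58,310))]: print(nm,atz(t,c(*uv),.23))
E
```

```text
[0.49897474 0.00611136] -0.10317563003992566 [[ 0.00089515  0.00078158]
 [ 0.00165046 -0.00190693]
 [-0.00106248 -0.00114121]
 [-0.00148313  0.00226656]]
[0.49916078 0.01327317] -0.12117770652090619 [[ 0.00194109 -0.00132597]
 [-0.00395964  0.00254936]
 [ 0.00201855 -0.00122339]]
lid [0.5009877  0.00670295 0.095     ]
right (array([0.5124791 , 0.32233446, 0.25421544]), np.float64(0.002679265817688433))
left (array([0.48833784, 0.40063674, 0.25595871]), np.float64(0.003783367437197446))
flask [0.3257767  0.24025515 0.15      ] cup [ 0.3222131  -0.25840006  0.075     ]
blue [0.364186   0.33042351 0.23      ]
red [0.40384755 0.45225705 0.23      ]
orange [0.41970872 0.51135156 0.23      ]
```

```bash
python3 - <<'E'
from h import *
w=r.grab_frame("wrist"); o=r.observe()
Rm=cv2.Rodrigues(np.array(w["rvec"],float))[0]; c=-Rm.T@np.array(w["tvec"])
Rt=R.from_euler("xyz",o["tcp_rot"]).as_matrix()
print("cam in tool",Rt.T@(c-o["tcp_pos"]),"view dir in tool",Rt.T@Rm[2], [m for m in dir(r) if m[0]!='_'])
t=load("top"); print("wrench",[atz(t,p,0) for p in [(245,162),(287,156)]],"meter",atz(t,(444,203),.087))
E
```

```text
cam in tool [-0.07951702  0.02049508  0.00048163] view dir in tool [2.89607274e-01 9.57145489e-01 3.73919706e-04] ['Unreachable', 'grab_frame', 'grasp_offset', 'job_done', 'observe']
wrench [array([0.71500299, 0.35587209, 0.        ]), array([0.73455903, 0.1964934 , 0.        ])] meter [ 0.52810559 -0.36698326  0.087     ]
```

```bash
cat >> h.py <<'E'
O=np.array([.4995,.0075]);TH=-.108
def D(p,o=None,th=None):
    o=O if o is None else o; th=TH if th is None else th
    p=np.atleast_2d(np.array(p,float)); c,s=np.cos(th),np.sin(th)
    return np.c_[p[:,0]*c-p[:,1]*s+o[0],p[:,0]*s+p[:,1]*c+o[1],p[:,2]]
def mark(f,P,col,img):
    for u in proj(f,P): cv2.circle(img,tuple(int(round(v*16)) for v in (u*4+1.5)),16*2,col,-1,cv2.LINE_AA,4)
E
python3 - <<'E'
from h import *
a=np.linspace(0,2*np.pi,40)
for n,(x0,y0,w,h) in {"scene":(250,170,120,100),"top":(290,165,100,90)}.items():
    f=load(n); img=np.ascontiguousarray(cv2.resize(np.ascontiguousarray(f["img"][:,:,::-1]),None,fx=4,fy=4,interpolation=cv2.INTER_CUBIC))
    sn,cs=np.sin(np.radians(15)),np.cos(np.radians(15))
    mark(f,D([(.13,.13,.018),(.13,-.076,.018),(-.086,-.076,.018),(-.086,.13,.018)]),(0,0,255),img)
    mark(f,D(np.c_[.064*np.cos(a),.064*np.sin(a),0*a+.095]),(255,0,0),img)
    mark(f,D([(.078,.1,.097),(.078-.107*sn,.1,.097+.107*cs),(.078-.135*sn,.1,.097+.135*cs),(.078-.08*sn,.1,.097+.08*cs)]),(0,255,0),img)
    img=img[y0*4:(y0+h)*4,x0*4:(x0+w)*4]; cv2.imwrite(f"pics/ov_{n}.png",cv2.resize(img,None,fx=1.5,fy=1.5))
E
```

```text
(no output)
```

View pics/ov_scene.png

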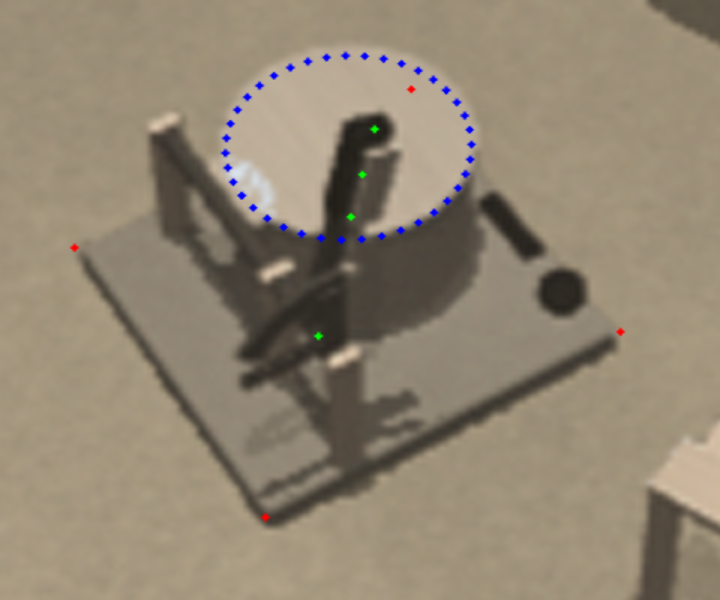

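View pics/ov_top.png

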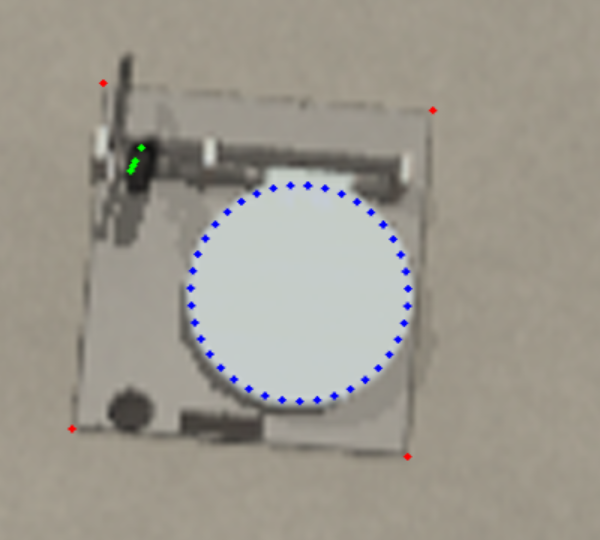

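Call:
carry_out(
  delta_pos=[
    [-29.6, -1.1, -36.9],
    [-29.6, -1.1, -36.9],
    [-29.6, -1.1, -36.9],
    [-29.6, -1.1, -36.9],
    [-29.6, -1.1, -36.9],
    [-29.6, -1.1, -36.9],
    [-29.6, -1.1, -36.9],
    [-29.6, -1.1, -36.9],
    [-29.6, -1.1, -36.9],
    [-29.6, -1.1, -36.9],
    [-29.6, -1.1, -36.9],
    [-29.6, -1.1, -36.9],
    [-29.6, -1.1, -36.9],
    [-29.6, -1.1, -36.9],
    [-29.6, -1.1, -36.9],
  ],
  delta_rot=[
    [0, 0, 0],
    [0, 0, 0],
    [0, 0, 0],
    [0, 0, 0],
    [0, 0, 0],
    [0, 0, 0],
    [0, 0, 0],
    [0, 0, 0],
    [0, 0, 0],
    [0, 0, 0],
    [0, 0, 0],
    [0, 0, 0],
    [0, 0, 0],
    [0, 0, 0],
    [0, 0, 0],
  ],
)

```text
time: 1.8
tcp_pos: [0.4352, 0.1152, 0.4217]
tcp_rot: [-1.57, 0.001, -2.727]
contact_force: [1.0, -0.6, 0.7]
finger_gap: 0.087
```

Call:
carry_out(
  delta_pos=[
    [0, 0, 0],
    [0, 0, 0],
    [0, 0, 0],
    [0, 0, 0],
    [0, 0, 0],
    [0, 0, 0],
    [0, 0, 0],
    [0, 0, 0],
    [0, 0, 0],
    [0, 0, 0],
    [0, 0, 0],
    [0, 0, 0],
    [0, 0, 0],
    [0, 0, 0],
    [0, 0, 0],
    [0, 0, 0],
    [0, 0, 0],
    [0, 0, 0],
    [0, 0, 0],
  ],
  delta_rot=[
    [0, -8.34, 0],
    [0, -8.34, 0],
    [0, -8.34, 0],
    [0, -8.34, 0],
    [0, -8.34, 0],
    [0, -8.34, 0],
    [0, -8.34, 0],
    [0, -8.34, 0],
    [0, -8.34, 0],
    [0, -8.34, 0],
    [0, -8.34, 0],
    [0, -8.34, 0],
    [0, -8.34, 0],
    [0, -8.34, 0],
    [0, -8.34, 0],
    [0, -8.34, 0],
    [0, -8.34, 0],
    [0, -8.34, 0],
    [0, 0, 0],
  ],
)

```text
time: 3.7
tcp_pos: [0.4352, 0.1131, 0.4213]
tcp_rot: [-1.571, -0.0, -0.106]
contact_force: [0.1, 0.3, 0.5]
finger_gap: 0.0872
```

Call:
carry_out(
  delta_pos=[
    [0, 0, 0],
    [0, 0, 0],
    [0, 0, 0],
    [0, 0, 0],
    [0, 0, 0],
    [0, 0, 0],
    [0, 0, 0],
  ],
  delta_rot=[
    [0, 0, -8.33],
    [0, 0, -8.33],
    [0, 0, -8.33],
    [0, 0, -8.33],
    [0, 0, -8.33],
    [0, 0, -8.33],
    [0, 0, 0],
  ],
)

```text
time: 4.4
tcp_pos: [0.4342, 0.1132, 0.4202]
tcp_rot: [-1.567, -0.873, -0.112]
contact_force: [-0.0, -0.3, -0.8]
finger_gap: 0.0872
```

```bash
python3 - <<'E'
from h import *
o=r.observe(); print(o["qpos"],o["tcp_pos"],R.from_euler("xyz",o["tcp_rot"]).as_matrix().round(3))
grab("wrist","w1"); grab("scene","s1"); 
E
```

```text
[ 0.14920435 -0.51646655  2.25995296 -0.36679836  0.57236248 -1.08866212] [0.43422974 0.11323879 0.42018151] [[ 0.639  0.762  0.109]
 [-0.072 -0.082  0.994]
 [ 0.766 -0.643  0.002]]
```

View pics/w1.png

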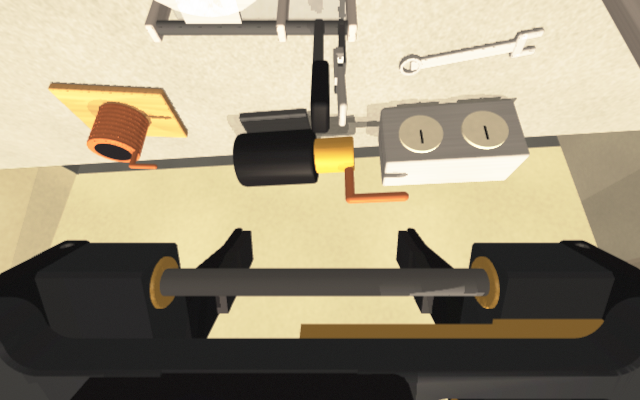

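View pics/s1.png

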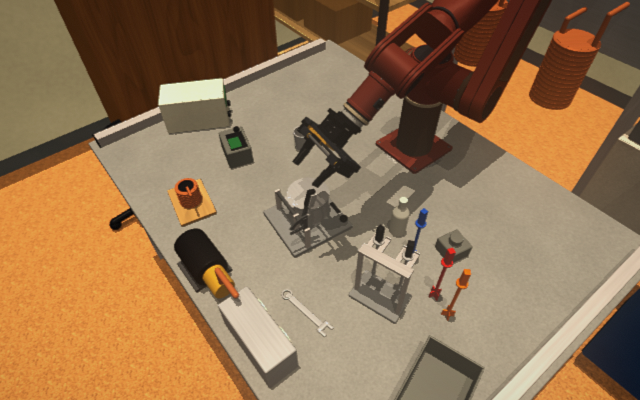

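```bash
cat >> h.py <<'E'
def Rtool(alpha,th=None):
    th=TH if th is None else th
    a=np.radians(alpha); y=np.array([np.cos(a)*np.cos(th),np.cos(a)*np.sin(th),-np.sin(a)]); z=np.array([-np.sin(th),np.cos(th),0]); return np.c_[np.cross(y,z),y,z]
def now():
    o=r.observe(); return o["tcp_pos"],R.from_euler("xyz",o["tcp_rot"]).as_matrix(),o
def delta(p0,R0,p1,R1):
    return (R0.T@(p1-p0)*1000).round(1),np.degrees(R.from_matrix(R0.T@R1).as_rotvec()).round(2)
E
python3 - <<'E'
from h import *
p,Rm,o=now()
R1=Rtool(50); g=D((.0503,.0970,.2004))[0]; T=g-.1635*R1[:,1]
print(g,T, delta(p,Rm,T,R1), R1.round(3))
print("after rot", delta(p,R1,T,R1))
E
```

```text
[0.55996258 0.098513   0.2004    ] [0.45547913 0.10984129 0.32564827] (array([-59.4,  77.5,  -1.1]), array([-0.  , -0.11,  9.76])) [[ 0.762  0.639  0.108]
 [-0.083 -0.069  0.994]
 [ 0.643 -0.766  0.   ]]
after rot (array([-45.4,  86.5,  -1. ]), array([0., 0., 0.]))
```

Call:
carry_out(
  delta_pos=[
    [0, 0, 0],
    [0, 0, 0],
    [-5.7, 10.8, -0.1],
    [-5.7, 10.8, -0.1],
    [-5.7, 10.8, -0.1],
    [-5.7, 10.8, -0.1],
    [-5.7, 10.8, -0.1],
    [-5.7, 10.8, -0.1],
    [-5.7, 10.8, -0.1],
    [-5.7, 10.8, -0.1],
    [0, 0, 0],
  ],
  delta_rot=[
    [0, 0, 4.88],
    [0, 0, 4.88],
    [0, 0, 0],
    [0, 0, 0],
    [0, 0, 0],
    [0, 0, 0],
    [0, 0, 0],
    [0, 0, 0],
    [0, 0, 0],
    [0, 0, 0],
    [0, 0, 0],
  ],
)

```text
time: 5.6
tcp_pos: [0.4555, 0.1099, 0.3233]
tcp_rot: [-1.572, -0.698, -0.107]
contact_force: [-0.1, 0.7, 0.7]
finger_gap: 0.0873
```

```bash
python3 - <<'E'
from h import *
o=r.observe(); print(o["qpos"],o["tcp_pos"],o["contact_force"])
f=grab("wrist","w2"); s=grab("scene"); crop(s,240,110,150,140,4,"s2"); t=grab("top"); crop(t,280,150,120,100,5,"t2")
E
```

```text
[ 0.11823372 -0.29845058  2.26251851 -0.3001373   0.51162926 -1.13329595] [0.45547525 0.10986723 0.32328172] [-0.08775544  0.66940675  0.68268924]
```

View pics/w2.png

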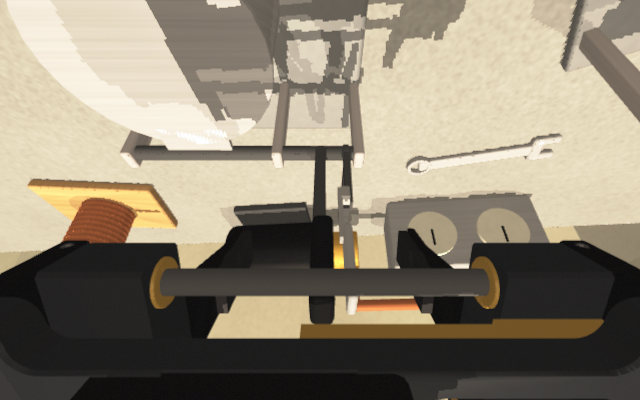

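View pics/s2.png

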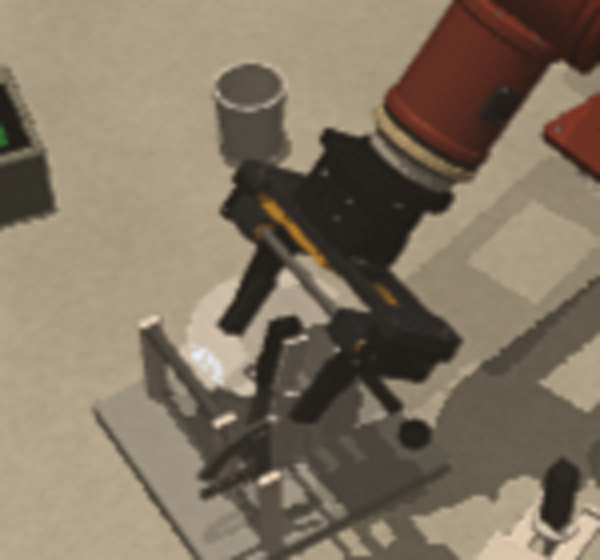

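View pics/t2.png

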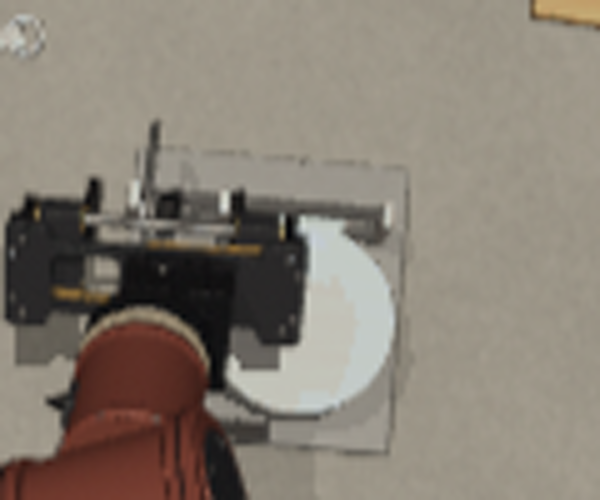

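```bash
python3 - <<'E'
from h import *
f=load("wrist"); p,Rm,o=now()
sn,cs=np.sin(np.radians(15)),np.cos(np.radians(15))
print(proj(f,[p+.1635*Rm[:,1]]),proj(f,D([(.078-k*sn,y,.097+k*cs) for k in (0,.08,.107,.135) for y in (.09,.1,.107,.113)])).round(0).reshape(4,4,2))
E
```

```text
[[326.16276703 267.6037937 ]] [[[317. 153.]
  [329. 153.]
  [338. 153.]
  [345. 153.]]

 [[314. 227.]
  [330. 227.]
  [342. 227.]
  [352. 227.]]

 [[312. 265.]
  [331. 265.]
  [344. 265.]
  [356. 265.]]

 [[311. 316.]
  [332. 316.]
  [347. 316.]
  [360. 316.]]]
```

Call:
carry_out(
  delta_pos=[
    [0, 0, 0],
    [0, 0, 0],
    [0, 0, 0],
    [0, 0, 0],
    [0, 0, 0],
    [0, 0, 0],
    [0, 0, 0],
    [0, 0, 0],
  ],
  delta_rot=[
    [0, 0, 0],
    [0, 0, 0],
    [0, 0, 0],
    [0, 0, 0],
    [0, 0, 0],
    [0, 0, 0],
    [0, 0, 0],
    [0, 0, 0],
  ],
  claw=0,
  grip_force=42,
)

```text
time: 6.55
tcp_pos: [0.456, 0.11, 0.3258]
tcp_rot: [-1.571, -0.702, -0.108]
contact_force: [-1.1, 0.4, -0.6]
finger_gap: 0.031
```

Call:
carry_out(
  delta_pos=[
    [0, 0, 0],
    [0, 0, 0],
    [0, 0, 0],
    [0, 0, 0],
  ],
  delta_rot=[
    [0, 0, 0],
    [0, 0, 0],
    [0, 0, 0],
    [0, 0, 0],
  ],
)

```text
time: 6.95
tcp_pos: [0.456, 0.1104, 0.326]
tcp_rot: [-1.569, -0.702, -0.108]
contact_force: [-2.3, 5.1, 1.3]
finger_gap: 0.0161
```

```bash
python3 - <<'E'
from h import *
R1=Rtool(50); g=D((.0503,.0970,.2004))[0]; T=g-.1635*R1[:,1]
h=D((.078,.097,.097))[0]
p,Rm,o=now(); print(delta(p,Rm,T,R1))
c=R1.T@(h-T); print(c)
for d in (3,5,6):
    print(d,((np.eye(3)-R.from_euler("z",np.radians(d)).as_matrix())@c*1000).round(2))
for k in (0,40,70,95):
    Q=R.from_rotvec(np.radians(k)*R1[:,2]).as_matrix(); print(k,h+Q@(T-h))
E
```

```text
(array([-0.6, -0.1, -0.6]), array([-0.06, -0.02,  0.24]))
[-4.52448078e-02  2.60514212e-01 -7.83374949e-18]
3 [13.57  2.72 -0.  ]
5 [22.53  4.93  0.  ]
6 [26.98  6.16 -0.  ]
0 [0.45547913 0.10984129 0.32564827]
40 [0.63248239 0.09065027 0.35751421]
70 [0.75595424 0.07726322 0.29998952]
95 [0.82545875 0.06972741 0.20936244]
```

Call:
carry_out(
  delta_pos=[
    [13.6, 2.7, 0],
    [13.6, 2.7, 0],
    [22.5, 4.9, 0],
    [22.5, 4.9, 0],
    [22.5, 4.9, 0],
    [22.5, 4.9, 0],
    [22.5, 4.9, 0],
    [22.5, 4.9, 0],
  ],
  delta_rot=[
    [0, 0, 3],
    [0, 0, 3],
    [0, 0, 5],
    [0, 0, 5],
    [0, 0, 5],
    [0, 0, 5],
    [0, 0, 5],
    [0, 0, 5],
  ],
)

```text
time: 7.75
tcp_pos: [0.6153, 0.0929, 0.3602]
tcp_rot: [-1.569, -0.069, -0.108]
contact_force: [1.4, 3.0, -4.6]
finger_gap: 0.016
```

```bash
python3 - <<'E'
from h import *
p,Rm,o=now(); print(o["qpos"],p,Rm[:,1],o["contact_force"],o["torque"],o["finger_gap"])
s=grab("scene"); crop(s,220,90,180,150,4,"s3")
E
```

```text
[ 0.02530066  0.22269772  1.60959581 -0.0083661   1.24053704 -1.43479368] [0.61531264 0.09292602 0.36024401] [ 0.06889468 -0.00617297 -0.99760484] [ 1.37220339  2.9899662  -4.60126706] [ 0.98001424 -0.64944361 -0.14331997] 0.016037987584701617
```

View pics/s3.png

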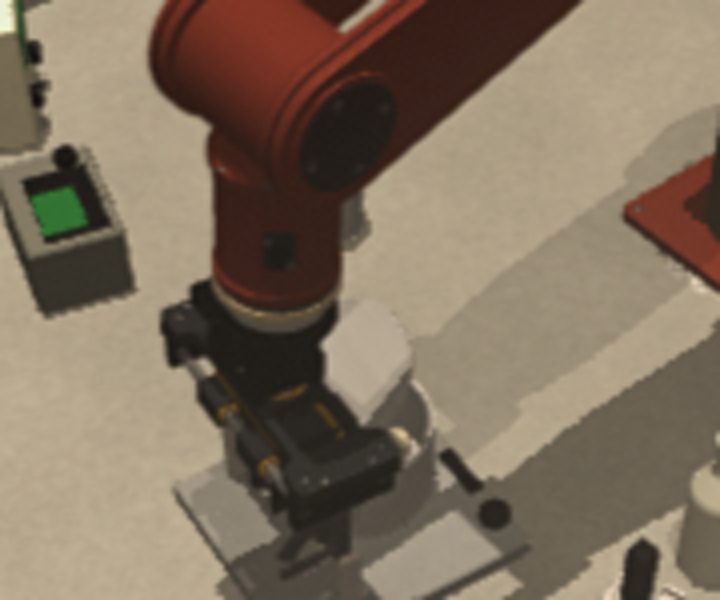

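The lid is rising with the lever, forces are low. Continuing.

Call:
carry_out(
  delta_pos=[
    [22.5, 4.9, 0],
    [22.5, 4.9, 0],
    [22.5, 4.9, 0],
    [22.5, 4.9, 0],
    [22.5, 4.9, 0],
    [22.5, 4.9, 0],
    [22.5, 4.9, 0],
  ],
  delta_rot=[
    [0, 0, 5],
    [0, 0, 5],
    [0, 0, 5],
    [0, 0, 5],
    [0, 0, 5],
    [0, 0, 5],
    [0, 0, 5],
  ],
)

```text
time: 8.5
tcp_pos: [0.7603, 0.0771, 0.2968]
tcp_rot: [-1.57, 0.541, -0.108]
contact_force: [0.3, 4.3, -3.7]
finger_gap: 0.0158
```

```bash
python3 - <<'E'
from h import *
p,Rm,o=now(); print(o["qpos"],p,Rm[:,1],o["contact_force"],o["torque"],o["finger_gap"])
E
```

```text
[-0.01250811  0.85702291  0.88747422  0.05341943  1.93576213 -1.46991556] [0.76027416 0.07710009 0.29677205] [-0.51209761  0.05628689 -0.85708099] [ 0.2876471   4.29938056 -3.70129328] [ 0.8272428  -1.14725277 -0.77543087] 0.015845876928890695
```

Call:
carry_out(
  delta_pos=[
    [22.5, 4.9, 0],
    [22.5, 4.9, 0],
    [22.5, 4.9, 0],
    [13.6, 2.7, 0],
    [13.6, 2.7, 0],
    [0, 0, 0],
  ],
  delta_rot=[
    [0, 0, 5],
    [0, 0, 5],
    [0, 0, 5],
    [0, 0, 3],
    [0, 0, 3],
    [0, 0, 0],
  ],
)

```text
time: 9.1
tcp_pos: [0.8198, 0.0707, 0.2168]
tcp_rot: [-1.57, 0.91, -0.107]
contact_force: [-8.9, 4.7, -6.4]
finger_gap: 0.0159
```

```bash
python3 - <<'E'
from h import *
p,Rm,o=now(); print(o["qpos"],p,Rm[:,1],o["contact_force"],o["torque"],o["finger_gap"])
s=grab("scene"); crop(s,220,90,180,150,4,"s4")
E
```

```text
[-0.02295447  1.34416514  0.29238435  0.10163123  2.4102162  -1.44313783] [0.81981436 0.07067512 0.21676968] [-0.78454313  0.08579196 -0.61411059] [-8.93404731  4.69115662 -6.4369002 ] [ 0.69569377 -0.80947229 -1.10978641] 0.01591734453288946
```

View pics/s4.png

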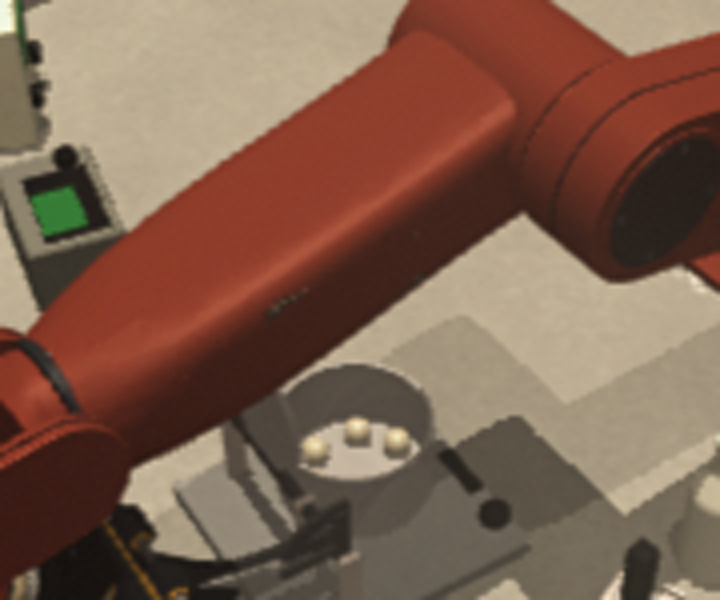

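Call:
carry_out(
  delta_pos=[
    [9.1, 1.7, 0],
    [0, 0, 0],
  ],
  delta_rot=[
    [0, 0, 2],
    [0, 0, 0],
  ],
)

```text
time: 9.35
tcp_pos: [0.8236, 0.0704, 0.2107]
tcp_rot: [-1.571, 0.945, -0.108]
contact_force: [-13.4, 3.6, -7.0]
finger_gap: 0.0158
```

Call:
carry_out(
  delta_pos=[
    [0, 0, 0],
    [0, 0, 0],
    [0, 0, 0],
    [0, 0, 0],
    [0, 0, 0],
  ],
  delta_rot=[
    [0, 0, 0],
    [0, 0, 0],
    [0, 0, 0],
    [0, 0, 0],
    [0, 0, 0],
  ],
  claw=60,
)

```text
time: 9.85
tcp_pos: [0.8243, 0.0696, 0.2164]
tcp_rot: [-1.572, 0.938, -0.109]
contact_force: [0.5, 0.2, 0.2]
finger_gap: 0.048
```

Call:
carry_out(
  delta_pos=[
    [-12, -8, 0],
    [-12, -8, 0],
    [-16.4, -11.5, 0],
    [-20.5, -14.3, 0],
    [-20.5, -14.3, 0],
    [-20.5, -14.3, 0],
    [0, 0, 0],
  ],
  delta_rot=[
    [0, 0, 0],
    [0, 0, 0],
    [0, 0, 0],
    [0, 0, 0],
    [0, 0, 0],
    [0, 0, 0],
    [0, 0, 0],
  ],
)

```text
time: 10.55
tcp_pos: [0.8207, 0.0706, 0.3483]
tcp_rot: [-1.569, 0.929, -0.106]
contact_force: [-0.5, -0.1, 0.2]
finger_gap: 0.06
```

```bash
python3 - <<'E'
from h import *
p,Rm,o=now(); print(o["qpos"],p,Rm[:,1],o["contact_force"],o["torque"],o["finger_gap"])
s=grab("scene"); crop(s,220,90,180,150,4,"s5")
f=grab("wrist","w5")
E
```

```text
[-0.02311366  1.30606059  0.12272637  0.14063715  2.63551033 -1.39780334] [0.82067836 0.07055504 0.3483365 ] [-0.79613105  0.0863729  -0.59892828] [-0.49138434 -0.06734169  0.1859308 ] [ 0.01643278 -0.60622648 -0.0132721 ] 0.0600160069273509
```

View pics/s5.png

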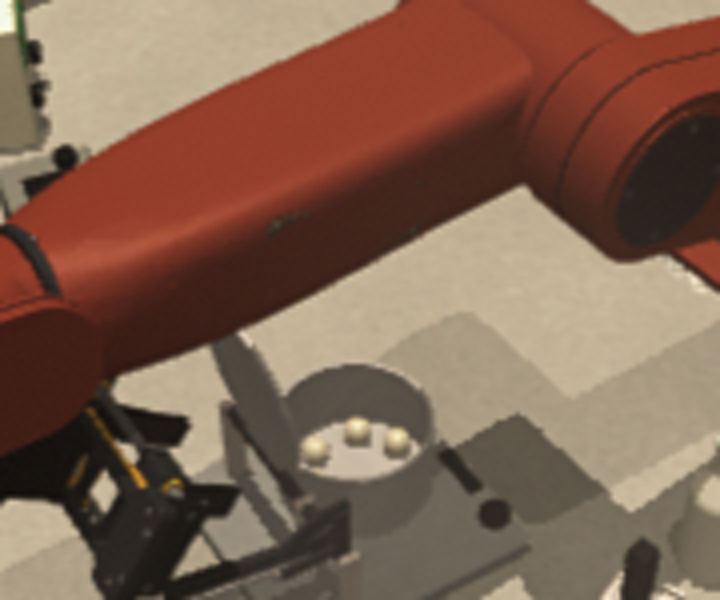

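View pics/w5.png

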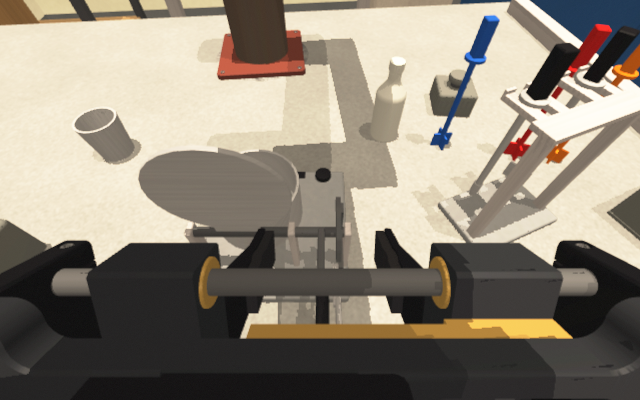

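Call:
carry_out(
  delta_pos=[
    [0, 0, 0],
    [0, 0, 0],
    [0, 0, 0],
    [0, 0, 0],
    [0, 0, 0],
    [0, 0, 0],
    [0, 0, 0],
    [0, 0, 0],
  ],
  delta_rot=[
    [0, 0, -7.6],
    [0, 0, -7.6],
    [0, 0, -7.6],
    [0, 0, -7.6],
    [0, 0, -7.6],
    [0, 0, -7.6],
    [0, 0, -7.6],
    [0, 0, 0],
  ],
)

```text
time: 11.45
tcp_pos: [0.8192, 0.071, 0.3381]
tcp_rot: [-1.571, 0.011, -0.107]
contact_force: [-0.4, 0.2, 0.1]
finger_gap: 0.0601
```

```bash
python3 - <<'E'
from h import *
p,Rm,o=now(); print(o["qpos"],p,Rm.round(3),o["contact_force"],o["finger_gap"])
f=load("wrist"); crop(f,420,0,220,250,3,"w5c")
# rack estimate
a=np.array([.5125,.3223]);b=np.array([.4883,.4006]);print(np.arctan2(-(b-a)[0],(b-a)[1]),np.linalg.norm(b-a))
s=load("scene"); crop(s,340,215,110,110,6,"s5c"); t=grab("top"); crop(t,200,180,80,60,10,"t5c")
E
```

```text
[-9.47976476e-03  7.53816402e-01  9.27705301e-01  7.42246569e-04
  1.47135717e+00 -1.47325539e+00] [0.81916414 0.07095634 0.33813891] [[ 0.994 -0.011  0.107]
 [-0.107  0.001  0.994]
 [-0.011 -1.    -0.   ]] [-0.40962037  0.23110765  0.13350225] 0.06006805060341494
0.2997548742289377 0.08195443856192294
```

View pics/w5c.png

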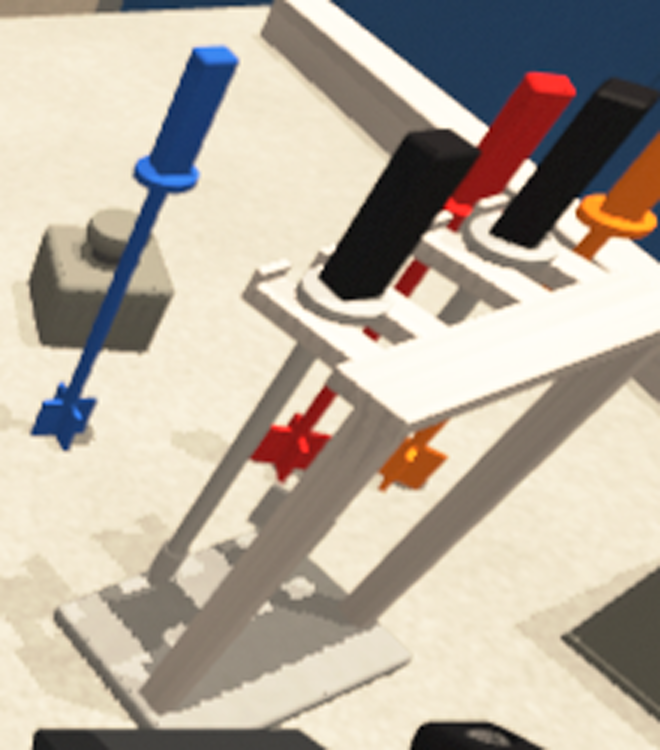

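View pics/s5c.png

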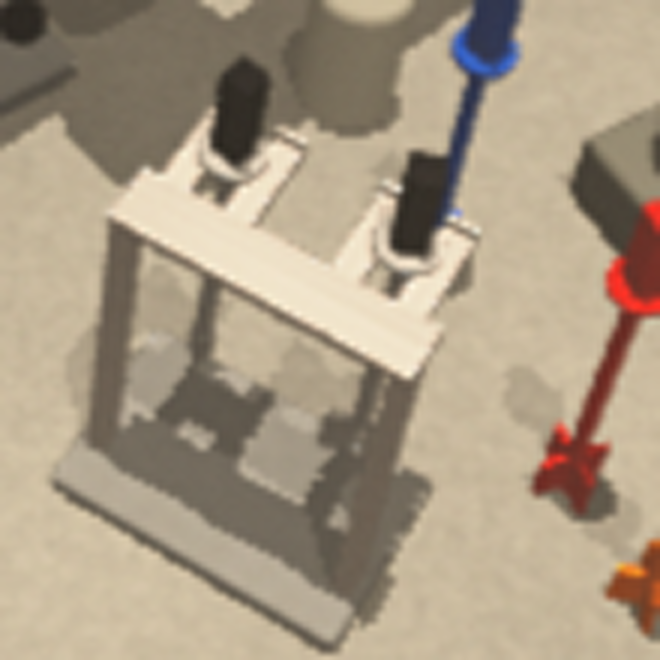

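View pics/t5c.png

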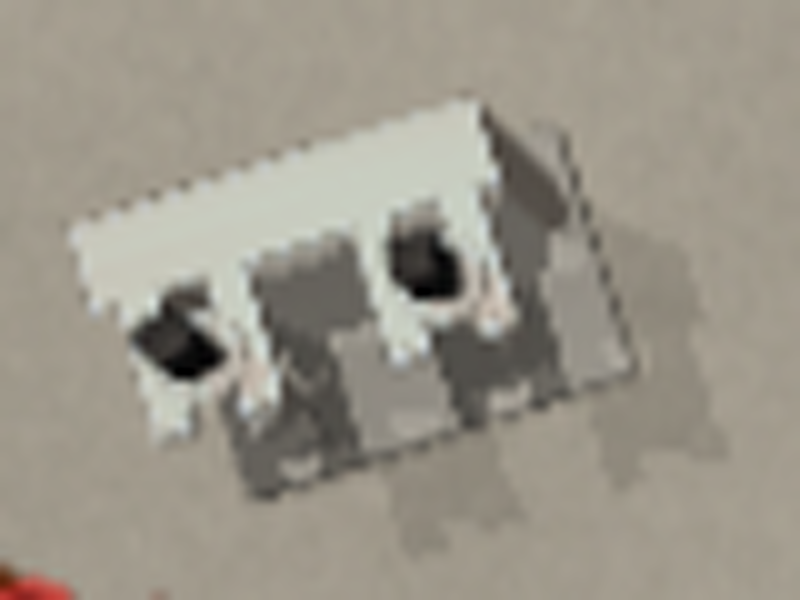

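Call:
carry_out(
  delta_pos=[
    [0, -48, 0],
    [0, -48, 0],
    [0, -48, 0],
    [-46.5, 0, 6.4],
    [-46.5, 0, 6.4],
    [-46.5, 0, 6.4],
    [-46.5, 0, 6.4],
    [-46.5, 0, 6.4],
    [-46.5, 0, 6.4],
    [-46.5, 0, 6.4],
    [0, 0, 0],
  ],
  delta_rot=[
    [0, 0, 0],
    [0, 0, 0],
    [0, 0, 0],
    [0, -8.3, 0],
    [0, 0, 0],
    [0, 0, 0],
    [0, 0, 0],
    [0, 0, 0],
    [0, 0, 0],
    [0, 0, 0],
    [0, 0, 0],
  ],
)

```text
time: 12.6
tcp_pos: [0.4922, 0.1105, 0.4863]
tcp_rot: [-1.569, 0.018, 0.039]
contact_force: [0.3, -0.1, -0.1]
finger_gap: 0.0599
```

Call:
carry_out(
  delta_pos=[
    [0, 0, 0],
    [0, 0, 0],
    [0, 0, 0],
    [0, 0, 0],
    [0, 0, 0],
    [0, 0, 0],
    [0, 0, 0],
    [0, 0, 0],
    [0, 0, 0],
  ],
  delta_rot=[
    [0, -8.3, 0],
    [0, -8.3, 0],
    [0, -8.3, 0],
    [0, -8.3, 0],
    [0, -8.3, 0],
    [0, -8.3, 0],
    [0, -8.3, 0],
    [0, -8.3, 0],
    [0, 0, 0],
  ],
)

```text
time: 13.5
tcp_pos: [0.497, 0.1171, 0.487]
tcp_rot: [-1.561, 0.009, 1.186]
contact_force: [0.2, -0.5, -0.3]
finger_gap: 0.0599
```

```bash
python3 - <<'E'
from h import *
p,Rm,o=now(); print(o["qpos"],p,Rm.round(3),o["contact_force"],o["finger_gap"])
f=grab("wrist","w6"); s=grab("scene"); crop(s,240,100,180,150,4,"s6")
E
```

```text
[ 0.0781004  -0.09390466  1.70323651 -0.00362198  1.54530474 -2.67865235] [0.49696204 0.11714959 0.48697749] [[ 0.375 -0.013 -0.927]
 [ 0.927 -0.005  0.375]
 [-0.009 -1.     0.01 ]] [ 0.22030441 -0.46771556 -0.3445842 ] 0.05988027426979433
```

View pics/w6.png

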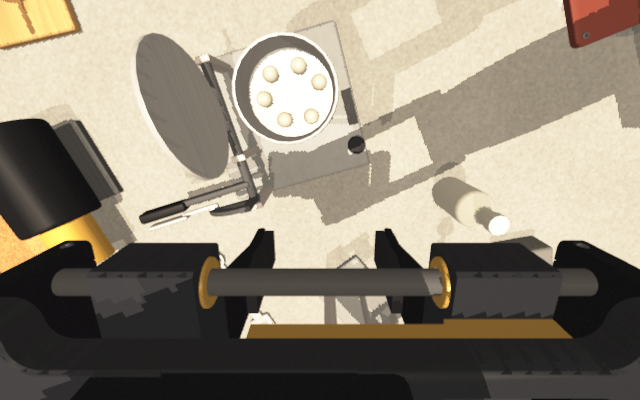

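View pics/s6.png

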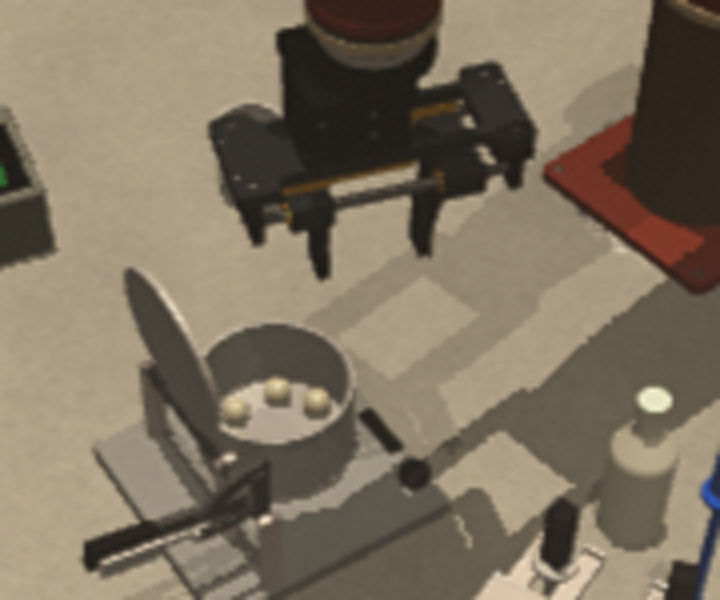

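Call:
carry_out(
  delta_pos=[
    [0, 0, 0],
    [0, 0, 0],
    [0, 0, 0],
    [0, 0, 0],
    [0, 0, 0],
    [0, 0, 0],
    [-1.4, -2, 44.5],
    [-1.4, -2, 44.5],
    [-1.4, -2, 44.5],
    [-1.4, -2, 44.5],
    [-1.4, -2, 44.5],
    [-1.4, -2, 44.5],
    [0, 0, 0],
  ],
  delta_rot=[
    [0, 8.46, 0],
    [0, 8.46, 0],
    [0, 8.46, 0],
    [0, 8.46, 0],
    [0, 8.46, 0],
    [0, 8.46, 0],
    [0, 0, 0],
    [0, 0, 0],
    [0, 0, 0],
    [0, 0, 0],
    [0, 0, 0],
    [0, 0, 0],
    [0, 0, 0],
  ],
)

```text
time: 14.9
tcp_pos: [0.407, 0.3733, 0.4986]
tcp_rot: [-1.571, 0.012, 0.307]
contact_force: [0.4, -1.0, -0.7]
finger_gap: 0.0599
```

```bash
python3 - <<'E'
from h import *
p,Rm,o=now(); print(o["qpos"],p,Rm.round(3),o["contact_force"],o["finger_gap"])
f=load("wrist"); np.savez("/tmp/w6.npz",**f); crop(f,120,20,260,210,3,"w6c")
f=grab("wrist","w7")
E
```

```text
[ 0.59835359  0.00452146  1.58678488  0.00354328  1.56158559 -1.27995598] [0.4070071  0.37328096 0.49862352] [[ 0.953 -0.011 -0.303]
 [ 0.303 -0.003  0.953]
 [-0.012 -1.     0.   ]] [ 0.40132486 -1.03450585 -0.67626493] 0.05993907189297296
```

View pics/w7.png

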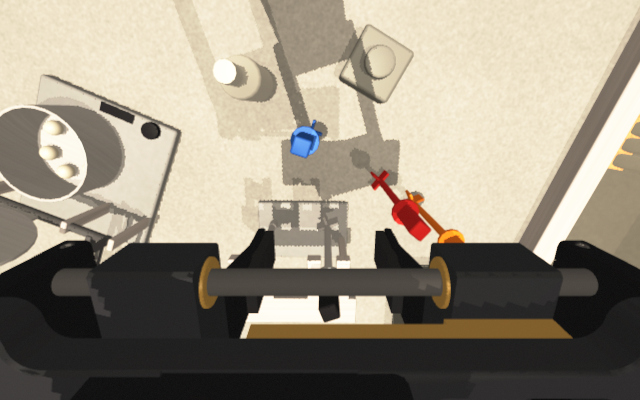

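View pics/w6c.png

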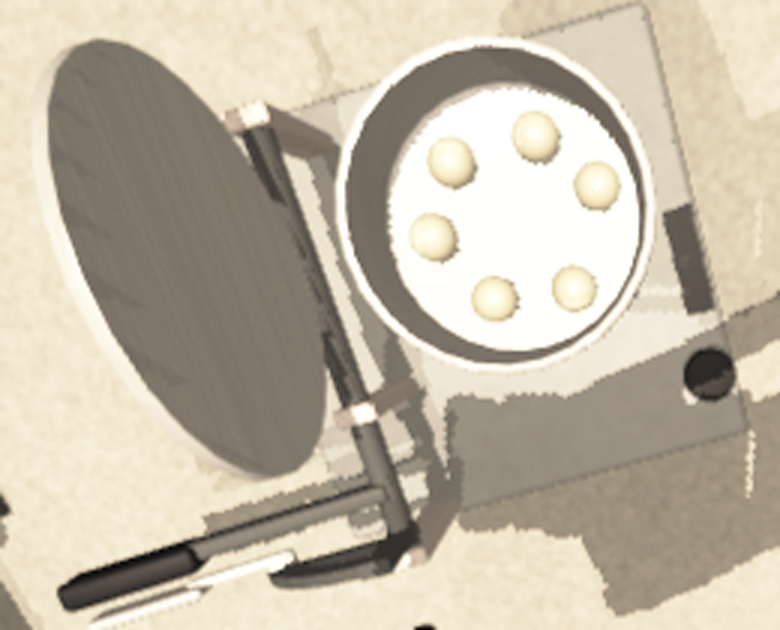

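```bash
python3 - <<'E'
from h import *
w=dict(np.load("/tmp/w6.npz"))
c=lambda u,v:(120+(u+.5)/3-.5,20+(v+.5)/3-.5)
print("rim",atz(w,c(495,204),.09))
pts=[c(*q) for q in [(335,204),(655,204),(495,38),(495,370),(380,90),(600,80),(385,325),(620,310)]]
P=np.array([atz(w,q,.09)[:2] for q in pts]); A=np.c_[2*P,np.ones(len(P))]; s=np.linalg.lstsq(A,(P**2).sum(1),rcond=None)[0]; print(s[:2],np.sqrt(s[2]+s[0]**2+s[1]**2))
b=[atz(w,c(*q),.033) for q in [(452,162),(536,136),(597,185),(573,288),(495,298),(433,237)]]
b=np.array(b); print(b.round(4), b.mean(0))
f=load("wrist"); crop(f,230,180,180,150,4,"w7c")
E
```

```text
rim [0.49796218 0.00341624 0.09      ]
[0.49912667 0.00657943] 0.06301869143557345
[[ 5.133e-01 -2.610e-02  3.300e-02]
 [ 4.738e-01 -2.190e-02  3.300e-02]
 [ 4.563e-01  7.400e-03  3.300e-02]
 [ 4.840e-01  4.510e-02  3.300e-02]
 [ 5.197e-01  3.550e-02  3.300e-02]
 [ 5.351e-01 -1.000e-04  3.300e-02]] [0.49703918 0.00666958 0.033     ]
```

View pics/w7c.png

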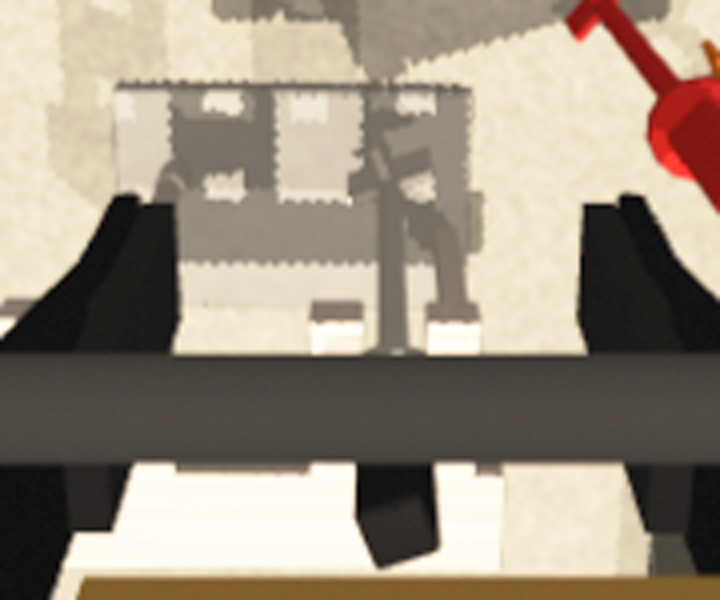

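```bash
python3 - <<'E'
from h import *
f=load("wrist"); c=lambda u,v:(230+(u+.5)/4-.5,180+(v+.5)/4-.5)
P=np.array([atz(f,c(*q),.262)[:2] for q in [(380,567),(438,546),(433,502),(357,519)]])
print(P, [np.degrees(np.arctan2(*(P[(i+1)%4]-P[i])[::-1])).round(1) for i in range(4)],[np.linalg.norm(P[(i+1)%4]-P[i]).round(4) for i in range(4)])
# slot: lips fronts, fork front ends at z .21 ; rod & blades
L=np.array([atz(f,c(*q),.21)[:2] for q in [(312,302),(362,302),(430,305),(480,305)]]); print("lip corners",L)
print("foot",atz(f,c(385,175),.037+.02))
F=np.array([atz(f,c(*q),0.0)[:2] for q in [(117,85),(472,88)]]); print("foot front",F, np.arctan2(-(F[1]-F[0])[0],(F[1]-F[0])[1]))
print(np.arctan2(-(L[3]-L[0])[0],(L[3]-L[0])[1]))
E
```

```text
[[0.49841046 0.4019739 ]
 [0.48952093 0.4122464 ]
 [0.47937674 0.40774965]
 [0.48831116 0.39360804]] [np.float64(130.9), np.float64(-156.1), np.float64(-57.7), np.float64(39.6)] [np.float64(0.0136), np.float64(0.0111), np.float64(0.0167), np.float64(0.0131)]
lip corners [[0.4688206  0.37477362]
 [0.46503594 0.38668401]
 [0.46067611 0.40314142]
 [0.45688898 0.41505953]]
foot [0.48783965 0.40075706 0.057     ]
foot front [[0.50458394 0.28786016]
 [0.46055997 0.43083254]] 0.2987063988825608
0.2879425002224749
```

Call:
carry_out(
  delta_pos=[
    [40.7, 4, 7.5],
    [40.7, 4, 7.5],
    [40.7, 4, 7.5],
    [40.7, 4, 7.5],
    [0, 0, 0],
    [0, 0, 0],
    [0, 0, 0],
    [0, 0, 0],
  ],
  delta_rot=[
    [0, 0, 0],
    [0, 0, 0],
    [0, 0, 0],
    [0, 0, -0.65],
    [0, -6.6, 0],
    [0, -6.6, 0],
    [0, -6.6, 0],
    [0, 0, 0],
  ],
)

```text
time: 15.75
tcp_pos: [0.5565, 0.4448, 0.4801]
tcp_rot: [-1.573, 0.002, 0.647]
contact_force: [0.3, -0.2, -0.6]
finger_gap: 0.0601
```

```bash
sed -i 's/^O=.*/O=np.array([.4990,.0065]);TH=-.108/' h.py; python3 - <<'E'
from h import *
p,Rm,o=now(); print(o["qpos"],p,Rm.round(3),o["contact_force"],o["finger_gap"])
f=grab("wrist"); crop(f,200,20,240,190,3,"w8")
E
```

```text
[ 0.56432466  0.40016961  1.16562542 -0.00227061  1.57715159 -1.65306179] [0.556454   0.44482215 0.48005993] [[ 0.798  0.    -0.602]
 [ 0.602 -0.003  0.798]
 [-0.002 -1.    -0.002]] [ 0.33928429 -0.22500063 -0.63569073] 0.060135130903906674
```

View pics/w8.png

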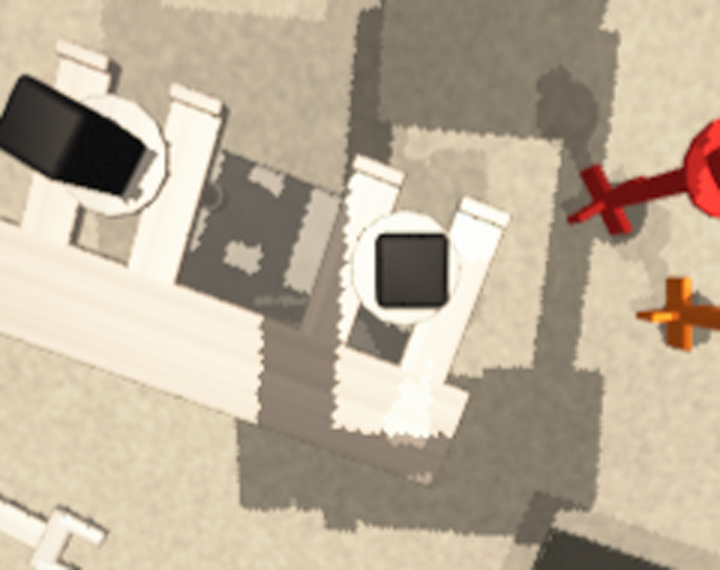

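```bash
cat > rackm.py <<'E'
from h import *
f=load("wrist"); c=lambda u,v:(200+(u+.5)/3-.5,20+(v+.5)/3-.5)
p,Rm,o=now()
h=atz(f,c(411.8,269.8),.262); print("handle",h)
print("yaw",[np.arctan2(*( (atz(f,c(*b),.262)-atz(f,c(*a),.262))[:2][::-1])) for a,b in [((376,306),(376,233)),((447,306),(448,235)),((376,233),(448,235)),((376,306),(447,306))]])
print("collar",atz(f,c(406,268),.210))
for a in [(402,174),(461,199),(355,158),(509,217)]: print("lip",a,atz(f,c(*a),.210))
T=np.array([h[0],h[1],.236+.1635]); d=Rm.T@(T-p)*1000; print("delta tool",d)
E
python3 rackm.py
```

```text
handle [0.48976323 0.4033062  0.262     ]
yaw [np.float64(-2.4943964796902334), np.float64(-2.4859992198428427), np.float64(2.1907962092580067), np.float64(2.2173802963901155)]
collar [0.48951659 0.40364499 0.21      ]
lip (402, 174) [0.47149125 0.38842694 0.21      ]
lip (461, 199) [0.46700881 0.40455433 0.21      ]
lip (355, 158) [0.47577156 0.37631184 0.21      ]
lip (509, 217) [0.46286142 0.41747938 0.21      ]
delta tool [-78.07167933  80.90363964   6.61787183]
```

Call:
carry_out(
  delta_pos=[
    [-19.5, 0, 1.6],
    [-19.5, 0, 1.6],
    [-19.5, 0, 1.7],
    [-19.5, 0, 1.7],
    [0, 0, 0],
    [0, 20, 0],
    [0, 20, 0],
    [0, 20, 0],
    [0, 12, 0],
    [0, 9, 0],
    [0, 0, 0],
  ],
  delta_rot=[
    [0, 0, 0],
    [0, 0, 0],
    [0, 0, 0],
    [0, 0, 0],
    [0, 0, 0],
    [0, 0, 0],
    [0, 0, 0],
    [0, 0, 0],
    [0, 0, 0],
    [0, 0, 0],
    [0, 0, 0],
  ],
)

```text
time: 16.9
tcp_pos: [0.4892, 0.4043, 0.3983]
tcp_rot: [-1.572, 0.002, 0.646]
contact_force: [-0.4, -1.6, -0.4]
finger_gap: 0.0598
```

Call:
carry_out(
  delta_pos=[
    [0, 0, 0],
    [0, 0, 0],
    [0, 0, 0],
    [0, 0, 0],
    [0, 0, 0],
    [0, 0, 0],
    [0, 0, 0],
    [0, 0, 0],
    [0, 0, 0],
  ],
  delta_rot=[
    [0, 0, 0],
    [0, 0, 0],
    [0, 0, 0],
    [0, 0, 0],
    [0, 0, 0],
    [0, 0, 0],
    [0, 0, 0],
    [0, 0, 0],
    [0, 0, 0],
  ],
  claw=0,
  grip_force=40,
)

```text
time: 17.8
tcp_pos: [0.489, 0.4045, 0.3998]
tcp_rot: [-1.573, -0.0, 0.647]
contact_force: [-0.1, -0.8, 0.7]
finger_gap: 0.0158
```

```bash
python3 - <<'E'
from h import *
p,Rm,o=now(); print(o["qpos"],p,Rm.round(4),o["contact_force"],o["finger_gap"])
s=grab("scene"); crop(s,320,170,140,150,4,"s9")
E
```

```text
[ 0.56736146  0.24626505  1.50535645 -0.00186918  1.38953088 -1.6501025 ] [0.48900722 0.40447397 0.39977543] [[ 7.979e-01  1.400e-03 -6.028e-01]
 [ 6.028e-01 -1.300e-03  7.979e-01]
 [ 3.000e-04 -1.000e+00 -1.900e-03]] [-0.08371697 -0.83837849  0.74239209] 0.015839347702769506
```

View pics/s9.png

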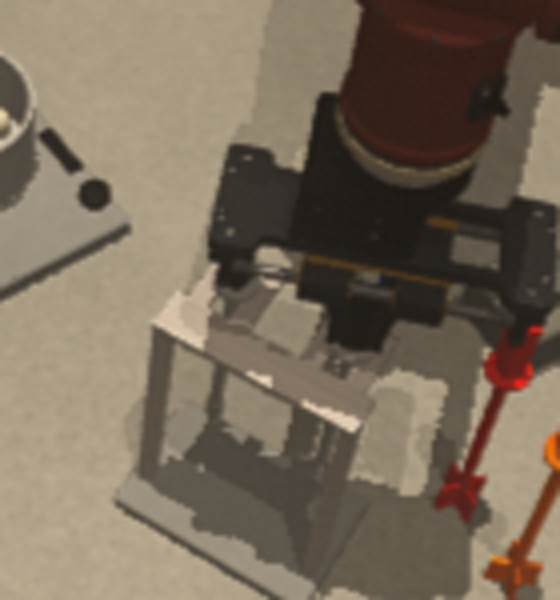

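Call:
carry_out(
  delta_pos=[
    [0, -6, 0],
    [0, -6, 0],
    [0, 0, 0],
    [-9.8, 0, 3.5],
    [-9.8, 0, 3.5],
    [-9.8, 0, 3.5],
    [-9.8, 0, 3.5],
    [-9.8, 0, 3.5],
    [0, 0, 0],
  ],
  delta_rot=[
    [0, 0, 0],
    [0, 0, 0],
    [0, 0, 0],
    [0, 0, 0],
    [0, 0, 0],
    [0, 0, 0],
    [0, 0, 0],
    [0, 0, 0],
    [0, 0, 0],
  ],
)

```text
time: 18.75
tcp_pos: [0.4379, 0.3887, 0.4117]
tcp_rot: [-1.572, 0.0, 0.648]
contact_force: [0.2, 0.1, -1.3]
finger_gap: 0.0159
```

```bash
python3 - <<'E'
from h import *
p,Rm,o=now(); print(p,o["contact_force"],o["torque"],o["finger_gap"])
s=grab("scene"); crop(s,320,170,140,150,4,"s10")
E
```

```text
[0.43793089 0.38869566 0.41174801] [ 0.1647284   0.10301041 -1.30417604] [ 0.15364626 -0.07991522  0.0676104 ] 0.015895584560945027
```

View pics/s10.png

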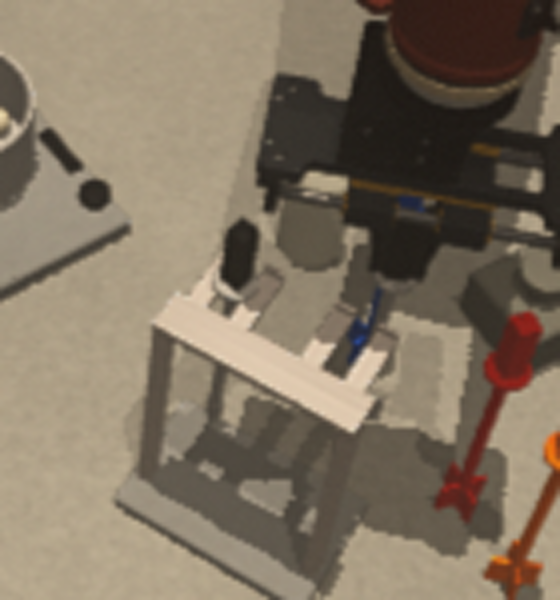

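Call:
carry_out(
  delta_pos=[
    [0, -31, 0],
    [0, -31, 0],
    [0, -31, 0],
    [0, -31, 0],
    [-10, 0, -16.6],
    [-19.6, 0, -32.8],
    [-19.6, 0, -32.8],
    [-19.6, 0, -32.8],
    [-19.6, 0, -32.8],
    [-19.6, 0, -32.8],
    [-19.6, 0, -32.8],
    [-19.6, 0, -32.8],
    [-19.6, 0, -32.8],
    [-19.6, 0, -32.8],
    [-9.6, 0, -16.2],
    [0, 0, 0],
    [0, 0, 0],
  ],
  delta_rot=[
    [0, 0, 0],
    [0, 0, 0],
    [0, 0, 0],
    [0, 0, 0],
    [0, 0, 0],
    [0, 0, 0],
    [0, 0, 0],
    [0, 0, 0],
    [0, 0, 0],
    [0, 0, 0],
    [0, 0, 0],
    [0, 0, 0],
    [0, 0, 0],
    [0, 0, 0],
    [0, 0, 0],
    [0, 0, 0],
    [0, 0, 0],
  ],
)

```text
time: 20.5
tcp_pos: [0.4804, 0.0088, 0.5356]
tcp_rot: [-1.572, 0.0, 0.646]
contact_force: [0.7, 0.8, -1.2]
finger_gap: 0.0159
```

```bash
python3 - <<'E'
from h import *
p,Rm,o=now(); print(o["qpos"],p,Rm.round(4),o["finger_gap"])
tip=p+(.1635+.199)*Rm[:,1]; print("tip",tip)
for n in ("scene","top","wrist"):
    f=grab(n); print(n,proj(f,[tip,p+.1635*Rm[:,1]]))
s=load("scene"); crop(s,250,60,120,150,4,"s11"); crop(load("top"),270,140,140,110,5,"t11"); cv2.imwrite("pics/w11.png",load("wrist")["img"][:,:,::-1])
E
```

```text
[-1.45669352e-01 -1.85510882e-01  1.69652292e+00 -7.41078960e-04
  1.62999772e+00 -2.36201226e+00] [0.48039829 0.00884287 0.53559386] [[ 7.988e-01  5.000e-04 -6.016e-01]
 [ 6.016e-01 -8.000e-04  7.988e-01]
 [-1.000e-04 -1.000e+00 -9.000e-04]] 0.015918086259876636
tip [0.48056842 0.00854687 0.17309403]
scene [[312.1232311  173.68791689]
 [310.85933224 121.5498946 ]]
top [[340.1149832  216.2299952 ]
 [342.64781117 208.83897635]]
wrist [[324.23234743 176.44240023]
 [323.86893408 260.05060017]]
```

View pics/s11.png

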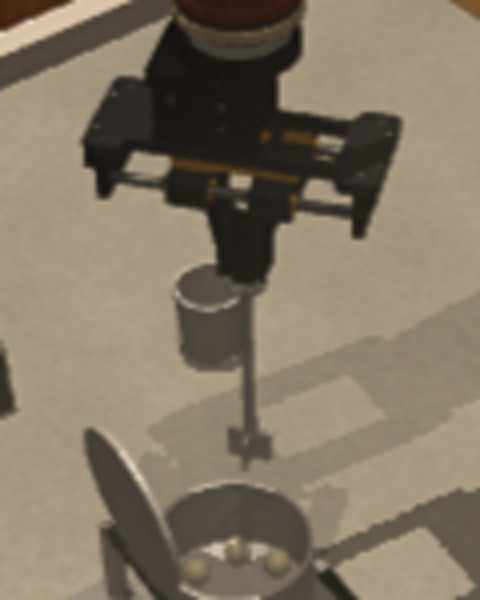

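View pics/w11.png

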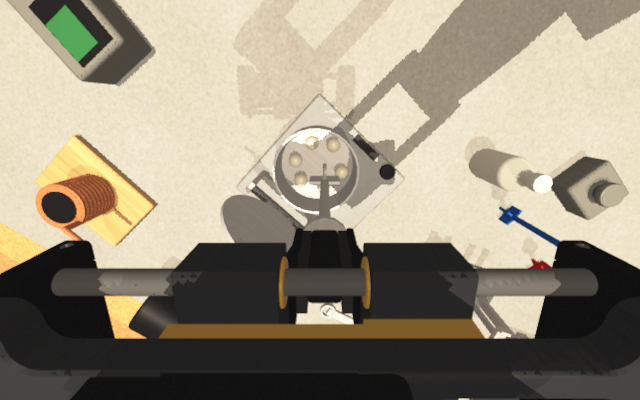

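```bash
python3 - <<'E'
from h import *
p,Rm,o=now(); RR=.028
tip=p+.3625*Rm[:,1]
P=lambda ang: D((RR*np.cos(ang),RR*np.sin(ang),.029))[0]
s10=D((-.010,0,.029))[0]
print("to -10:",(Rm.T@(s10-tip)*1000).round(1)," -10 -> -28:",(Rm.T@(P(np.pi)-s10)*1000).round(1))
for st in (180,360):
    rows=[]
    for k in range(20):
        a=np.radians(st+9*k); b=np.radians(st+9*(k+1))
        d=Rm.T@(P(b)-P(a))*1000; rows.append([round(d[0],1),0,round(d[2],1)])
    print(rows, np.sum(rows,0), (Rm.T@(P(np.radians(st+180))-P(np.radians(st)))*1000).round(1))
E
```

```text
to -10: [  5.3 144.5  -6.5]  -10 -> -28: [-13.1  -0.   12.4]
[[np.float64(-2.8), 0, np.float64(-3.4)], [np.float64(-2.2), 0, np.float64(-3.8)], [np.float64(-1.6), 0, np.float64(-4.1)], [np.float64(-0.9), 0, np.float64(-4.3)], [np.float64(-0.2), 0, np.float64(-4.4)], [np.float64(0.5), 0, np.float64(-4.4)], [np.float64(1.1), 0, np.float64(-4.2)], [np.float64(1.8), 0, np.float64(-4.0)], [np.float64(2.4), 0, np.float64(-3.7)], [np.float64(2.9), 0, np.float64(-3.3)], [np.float64(3.4), 0, np.float64(-2.8)], [np.float64(3.8), 0, np.float64(-2.2)], [np.float64(4.1), 0, np.float64(-1.6)], [np.float64(4.3), 0, np.float64(-0.9)], [np.float64(4.4), 0, np.float64(-0.2)], [np.float64(4.4), 0, np.float64(0.5)], [np.float64(4.2), 0, np.float64(1.1)], [np.float64(4.0), 0, np.float64(1.8)], [np.float64(3.7), 0, np.float64(2.4)], [np.float64(3.3), 0, np.float64(2.9)]] [ 40.6   0.  -38.6] [ 40.7   0.1 -38.4]
[[np.float64(2.8), 0, np.float64(3.4)], [np.float64(2.2), 0, np.float64(3.8)], [np.float64(1.6), 0, np.float64(4.1)], [np.float64(0.9), 0, np.float64(4.3)], [np.float64(0.2), 0, np.float64(4.4)], [np.float64(-0.5), 0, np.float64(4.4)], [np.float64(-1.1), 0, np.float64(4.2)], [np.float64(-1.8), 0, np.float64(4.0)], [np.float64(-2.4), 0, np.float64(3.7)], [np.float64(-2.9), 0, np.float64(3.3)], [np.float64(-3.4), 0, np.float64(2.8)], [np.float64(-3.8), 0, np.float64(2.2)], [np.float64(-4.1), 0, np.float64(1.6)], [np.float64(-4.3), 0, np.float64(0.9)], [np.float64(-4.4), 0, np.float64(0.2)], [np.float64(-4.4), 0, np.float64(-0.5)], [np.float64(-4.2), 0, np.float64(-1.1)], [np.float64(-4.0), 0, np.float64(-1.8)], [np.float64(-3.7), 0, np.float64(-2.4)], [np.float64(-3.3), 0, np.float64(-2.9)]] [-40.6   0.   38.6] [-40.7  -0.1  38.4]
```

Call:
carry_out(
  delta_pos=[
    [5.3, 0, -6.5],
    [0, 25, 0],
    [0, 25, 0],
    [0, 25, 0],
    [0, 25, 0],
    [0, 22, 0],
    [0, 12, 0],
    [0, 7, 0],
    [0, 3.5, 0],
    [0, 0, 0],
    [0, 0, 0],
  ],
  delta_rot=[
    [0, 0, 0],
    [0, 0, 0],
    [0, 0, 0],
    [0, 0, 0],
    [0, 0, 0],
    [0, 0, 0],
    [0, 0, 0],
    [0, 0, 0],
    [0, 0, 0],
    [0, 0, 0],
    [0, 0, 0],
  ],
)

```text
time: 21.75
tcp_pos: [0.4892, 0.0071, 0.3927]
tcp_rot: [-1.574, -0.001, 0.647]
contact_force: [0.1, 0.5, -0.4]
finger_gap: 0.0154
```

```bash
python3 - <<'E'
from h import *
p,Rm,o=now(); tip=p+.3625*Rm[:,1]; 
c,s=np.cos(TH),np.sin(TH); d=tip[:2]-O; print("tip local",np.r_[d[0]*c+d[1]*s,-d[0]*s+d[1]*c,tip[2]],o["contact_force"],o["qpos"])
s=grab("scene"); crop(s,250,120,120,110,6,"s12"); f=grab("wrist"); crop(f,200,40,240,200,3,"w12")
E
```

```text
tip local [-0.00867534 -0.00097117  0.03025095] [ 0.10038431  0.47172973 -0.38288094] [-1.46520599e-01 -1.01484222e-01  1.88599878e+00 -1.21738976e-03
  1.35392989e+00 -2.36420299e+00]
```

View pics/s12.png

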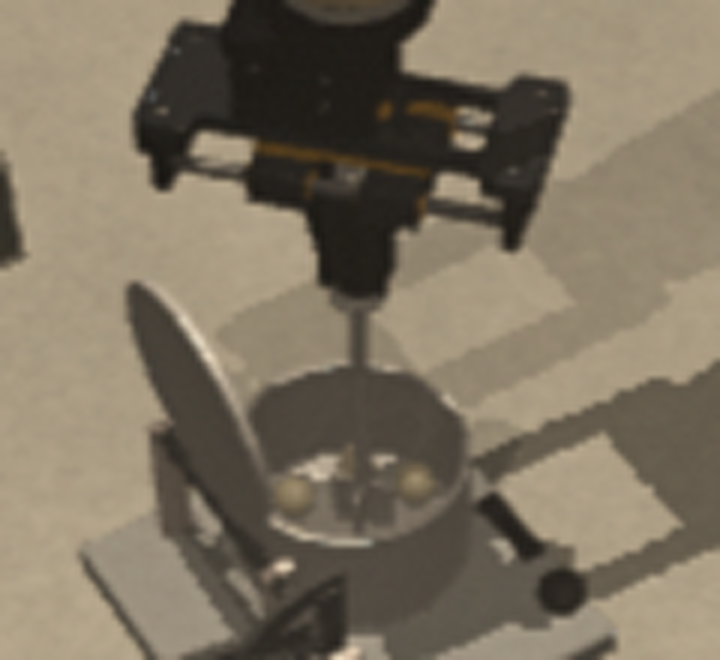

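View pics/w12.png

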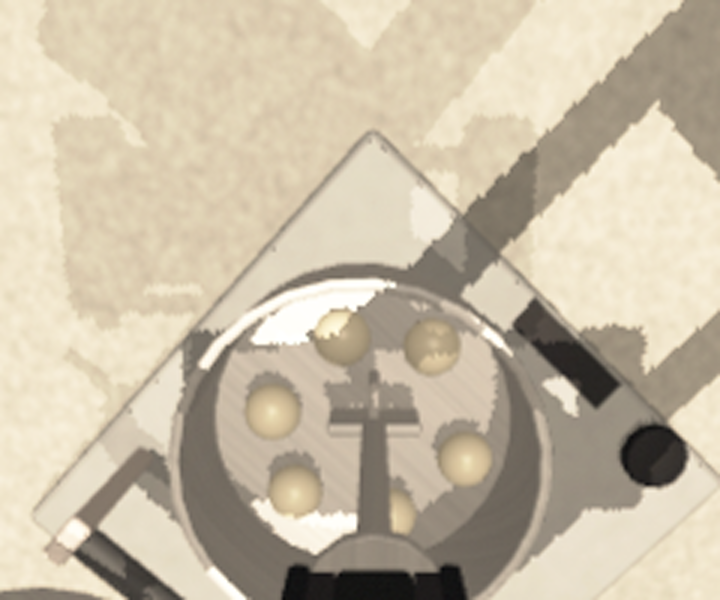

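Call:
carry_out(
  delta_pos=[
    [-4.4, 0.5, 5.0],
    [-4.4, 0.5, 4.9],
    [0, 0, 0],
  ],
  delta_rot=[
    [0, 0, 0],
    [0, 0, 0],
    [0, 0, 0],
  ],
)

```text
time: 22.15
tcp_pos: [0.475, 0.0099, 0.3906]
tcp_rot: [-1.572, 0.0, 0.647]
contact_force: [0.9, -0.2, -0.3]
finger_gap: 0.0155
```

Call:
carry_out(
  delta_pos=[
    [-3.2, 0, -2.6],
    [-2.8, 0, -3.0],
    [-2.5, 0, -3.3],
    [-2.0, 0, -3.5],
    [-1.6, 0, -3.5],
    [0.5, 0, -4.4],
    [1.1, 0, -4.2],
    [1.8, 0, -4.0],
    [2.4, 0, -3.7],
    [2.9, 0, -3.3],
  ],
  delta_rot=[
    [0, 0, 0],
    [0, 0, 0],
    [0, 0, 0],
    [0, 0, 0],
    [0, 0, 0],
    [0, 0, 0],
    [0, 0, 0],
    [0, 0, 0],
    [0, 0, 0],
    [0, 0, 0],
  ],
)

```text
time: 23.15
tcp_pos: [0.4947, -0.0201, 0.3905]
tcp_rot: [-1.569, -0.001, 0.647]
contact_force: [-1.6, 4.7, 1.1]
finger_gap: 0.0158
```

```bash
cat > st.py <<'E'
from h import *
import sys
p,Rm,o=now(); tip=p+.3625*Rm[:,1]; 
c,s=np.cos(TH),np.sin(TH); d=tip[:2]-O; print("tip local",np.r_[d[0]*c+d[1]*s,-d[0]*s+d[1]*c,tip[2]].round(4),"tilt",Rm[:,1].round(4),o["contact_force"].round(1),o["torque"].round(2),o["finger_gap"],o["time"])
if len(sys.argv)>1:
    f=grab("wrist"); crop(f,200,40,240,200,3,sys.argv[1])
E
python3 st.py w13
```

```text
tip local [-0.0016 -0.0263  0.028 ] tilt [-2.0e-04  1.6e-03 -1.0e+00] [-1.6  4.7  1.1] [ 2.02  0.43 -0.04] 0.01583797566065232 23.15
```

View pics/w13.png

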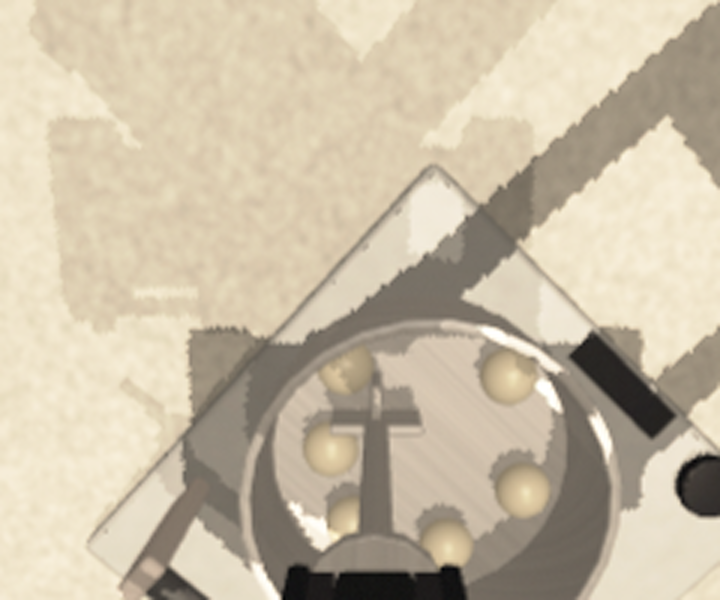

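Call:
carry_out(
  delta_pos=[
    [3.4, 0, -2.8],
    [3.8, 0, -2.2],
    [4.1, 0, -1.6],
    [4.3, 0, -0.9],
    [4.4, 0, -0.2],
    [4.4, 0, 0.5],
    [4.2, 0, 1.1],
    [4.0, 0, 1.8],
    [3.7, 0, 2.4],
    [3.3, 0, 2.9],
    [0, 0, 0],
  ],
  delta_rot=[
    [0, 0, 0],
    [0, 0, 0],
    [0, 0, 0],
    [0, 0, 0],
    [0, 0, 0],
    [0, 0, 0],
    [0, 0, 0],
    [0, 0, 0],
    [0, 0, 0],
    [0, 0, 0],
    [0, 0, 0],
  ],
)

```text
time: 24.3
tcp_pos: [0.525, 0.0043, 0.3903]
tcp_rot: [-1.571, 0.002, 0.648]
contact_force: [-3.2, -1.3, 0.7]
finger_gap: 0.0154
```

```bash
python3 st.py w14; python3 -c "
from h import *
s=grab('scene'); crop(s,250,120,120,110,6,'s14')"
```

```text
tip local [ 0.0256 -0.0002  0.0278] tilt [-0.0015 -0.0019 -1.    ] [-3.2 -1.3  0.7] [-0.37  1.11  0.05] 0.015426888749165412 24.3
```

View pics/w14.png

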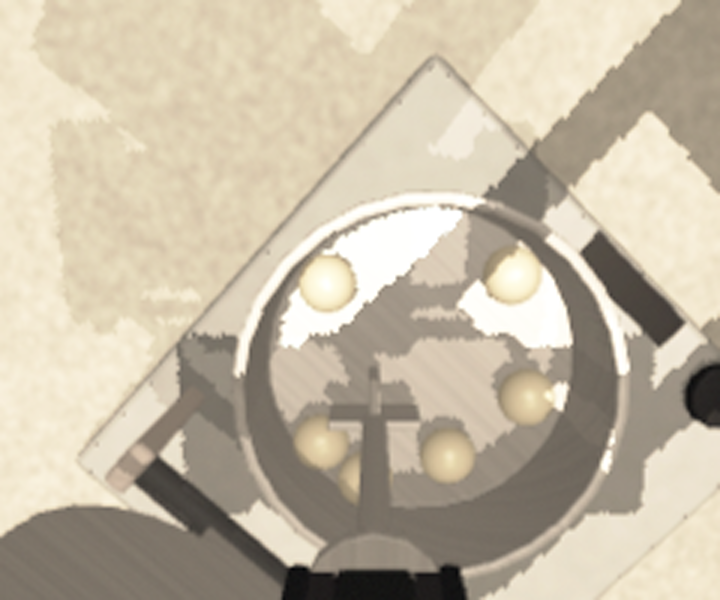

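View pics/s14.png

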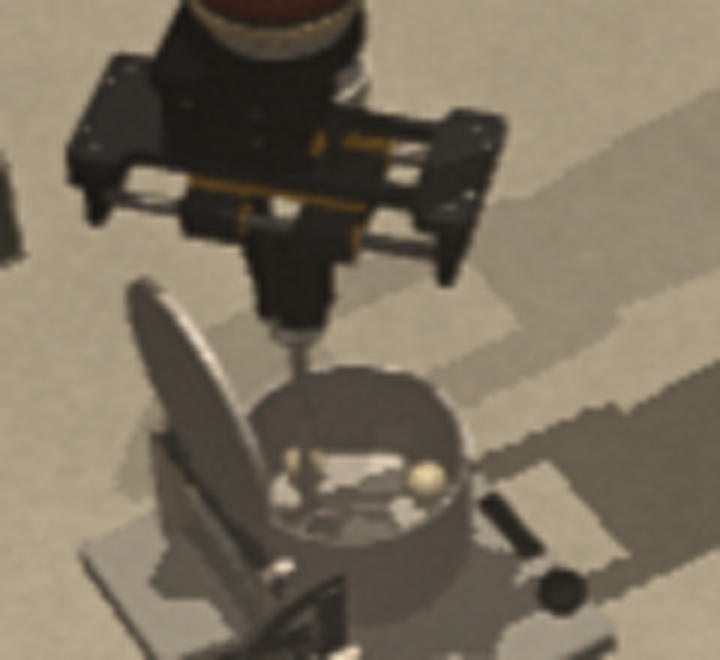

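```bash
cat > beads.py <<'E'
from h import *
def loc(P): 
    c,s=np.cos(TH),np.sin(TH); d=P[:,:2]-O; return np.c_[d[:,0]*c+d[:,1]*s,-d[:,0]*s+d[:,1]*c]
def show(f,pts,c):
    L=loc(np.array([atz(f,c(*q),.033) for q in pts])); print((L*1000).round(0).tolist(), np.degrees(np.arctan2(L[:,1],L[:,0])).round(0), (np.hypot(*L.T)*1000).round(0)); return L
E
python3 - <<'E'
from beads import *
w=dict(np.load("/tmp/w6.npz"))
A=show(w,[(452,162),(536,136),(597,185),(573,288),(495,298),(433,237)],lambda u,v:(120+(u+.5)/3-.5,20+(v+.5)/3-.5))
B=show(load("wrist"),[(328,282),(513,274),(527,398),(447,455),(320,440),(357,478)],lambda u,v:(200+(u+.5)/3-.5,40+(v+.5)/3-.5))
E
```

```text
[[18.0, -31.0], [-22.0, -31.0], [-43.0, -4.0], [-19.0, 37.0], [17.0, 31.0], [37.0, -3.0]] [ -60. -125. -175.  117.   61.   -4.] [36. 38. 43. 41. 36. 37.]
[[1.0, -48.0], [-48.0, 0.0], [-19.0, 38.0], [18.0, 31.0], [48.0, -9.0], [49.0, 12.0]] [-89. 180. 117.  60. -11.  14.] [48. 48. 42. 36. 49. 51.]
```

Beads have shifted well over 12 mm (one from −60° to −11°). Continuing: far → left → near.

Call:
carry_out(
  delta_pos=[
    [2.8, 0, 3.4],
    [2.2, 0, 3.8],
    [1.6, 0, 4.1],
    [0.9, 0, 4.3],
    [0.2, 0, 4.4],
    [-0.5, 0, 4.4],
    [-1.1, 0, 4.2],
    [-1.8, 0, 4.0],
    [-2.4, 0, 3.7],
    [-2.9, 0, 3.3],
    [-3.4, 0, 2.8],
    [-3.8, 0, 2.2],
    [-4.1, 0, 1.6],
    [-4.3, 0, 0.9],
    [-4.4, 0, 0.2],
    [-4.4, 0, -0.5],
    [-4.2, 0, -1.1],
    [-4.0, 0, -1.8],
    [-3.7, 0, -2.4],
    [-3.3, 0, -2.9],
  ],
  delta_rot=[
    [0, 0, 0],
    [0, 0, 0],
    [0, 0, 0],
    [0, 0, 0],
    [0, 0, 0],
    [0, 0, 0],
    [0, 0, 0],
    [0, 0, 0],
    [0, 0, 0],
    [0, 0, 0],
    [0, 0, 0],
    [0, 0, 0],
    [0, 0, 0],
    [0, 0, 0],
    [0, 0, 0],
    [0, 0, 0],
    [0, 0, 0],
    [0, 0, 0],
    [0, 0, 0],
    [0, 0, 0],
  ],
)

```text
time: 26.4
tcp_pos: [0.4705, 0.0097, 0.3919]
tcp_rot: [-1.577, -0.004, 0.647]
contact_force: [5.0, -2.3, -0.4]
finger_gap: 0.0156
```

```bash
python3 st.py w15
```

```text
tip local [-0.0262 -0.0005  0.0294] tilt [ 0.0064 -0.0024 -1.    ] [ 5.  -2.3 -0.4] [-0.42 -1.42  0.05] 0.015613770524798037 26.4
```

View pics/w15.png

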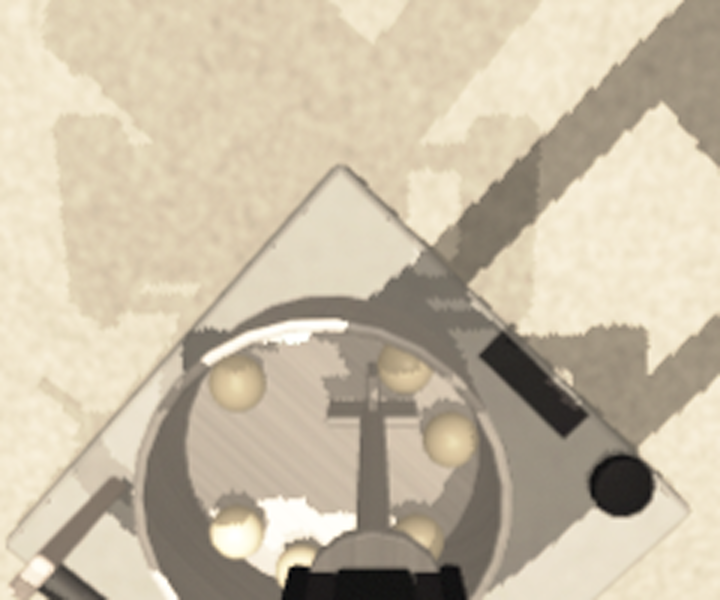

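Call:
carry_out(
  delta_pos=[
    [-2.8, 0, -3.4],
    [-2.2, 0, -3.8],
    [-1.6, 0, -4.1],
    [-0.9, 0, -4.3],
    [-0.2, 0, -4.4],
    [0.5, 0, -4.4],
    [1.1, 0, -4.2],
    [1.8, 0, -4.0],
    [2.4, 0, -3.7],
    [2.9, 0, -3.3],
    [3.4, 0, -2.8],
    [3.8, 0, -2.2],
    [4.1, 0, -1.6],
    [4.3, 0, -0.9],
    [4.4, 0, -0.2],
    [4.4, 0, 0.5],
    [4.2, 0, 1.1],
    [4.0, 0, 1.8],
    [3.7, 0, 2.4],
    [3.3, 0, 2.9],
  ],
  delta_rot=[
    [0, 0, 0],
    [0, 0, 0],
    [0, 0, 0],
    [0, 0, 0],
    [0, 0, 0],
    [0, 0, 0],
    [0, 0, 0],
    [0, 0, 0],
    [0, 0, 0],
    [0, 0, 0],
    [0, 0, 0],
    [0, 0, 0],
    [0, 0, 0],
    [0, 0, 0],
    [0, 0, 0],
    [0, 0, 0],
    [0, 0, 0],
    [0, 0, 0],
    [0, 0, 0],
    [0, 0, 0],
  ],
)

```text
time: 28.45
tcp_pos: [0.5256, 0.0043, 0.3908]
tcp_rot: [-1.573, -0.0, 0.647]
contact_force: [-0.1, -0.6, -0.3]
finger_gap: 0.0157
```

```bash
python3 st.py
```

```text
tip local [0.0273 0.0002 0.0283] tilt [ 0.0013 -0.0015 -1.    ] [-0.1 -0.6 -0.3] [ 0.09 -0.01 -0.01] 0.015658787098844437 28.45
```

Call:
carry_out(
  delta_pos=[
    [2.8, 0, 3.4],
    [2.2, 0, 3.8],
    [1.6, 0, 4.1],
    [0.9, 0, 4.3],
    [0.2, 0, 4.4],
    [-0.5, 0, 4.4],
    [-1.1, 0, 4.2],
    [-1.8, 0, 4.0],
    [-2.4, 0, 3.7],
    [-2.9, 0, 3.3],
    [-3.4, 0, 2.8],
    [-3.8, 0, 2.2],
    [-4.1, 0, 1.6],
    [-4.3, 0, 0.9],
    [-4.4, 0, 0.2],
    [-4.4, 0, -0.5],
    [-4.2, 0, -1.1],
    [-4.0, 0, -1.8],
    [-3.7, 0, -2.4],
    [-3.3, 0, -2.9],
  ],
  delta_rot=[
    [0, 0, 0],
    [0, 0, 0],
    [0, 0, 0],
    [0, 0, 0],
    [0, 0, 0],
    [0, 0, 0],
    [0, 0, 0],
    [0, 0, 0],
    [0, 0, 0],
    [0, 0, 0],
    [0, 0, 0],
    [0, 0, 0],
    [0, 0, 0],
    [0, 0, 0],
    [0, 0, 0],
    [0, 0, 0],
    [0, 0, 0],
    [0, 0, 0],
    [0, 0, 0],
    [0, 0, 0],
  ],
)

```text
time: 30.45
tcp_pos: [0.47, 0.0096, 0.3913]
tcp_rot: [-1.575, -0.001, 0.647]
contact_force: [3.0, -2.5, -0.9]
finger_gap: 0.0155
```

Call:
carry_out(
  delta_pos=[
    [0, 0, 0],
    [0, 0, 0],
    [0, 0, 0],
  ],
  delta_rot=[
    [0, 0, 0],
    [0, 0, 0],
    [0, 0, 0],
  ],
)

```text
time: 30.75
tcp_pos: [0.4701, 0.0101, 0.3909]
tcp_rot: [-1.574, -0.001, 0.647]
contact_force: [4.3, -3.2, -1.1]
finger_gap: 0.0159
```

```bash
python3 st.py w16;python3 -c "
from h import *
s=grab('scene'); crop(s,250,120,120,110,6,'s16')"
```

```text
tip local [-0.0282 -0.0002  0.0284] tilt [ 0.0023 -0.0021 -1.    ] [ 4.3 -3.2 -1.1] [-1.   -1.56 -0.07] 0.015882251058828623 30.75
```

View pics/w16.png

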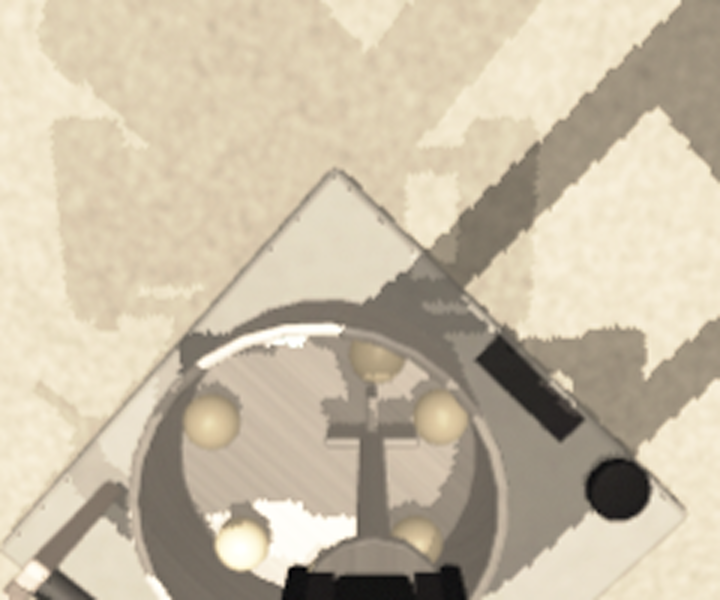

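View pics/s16.png

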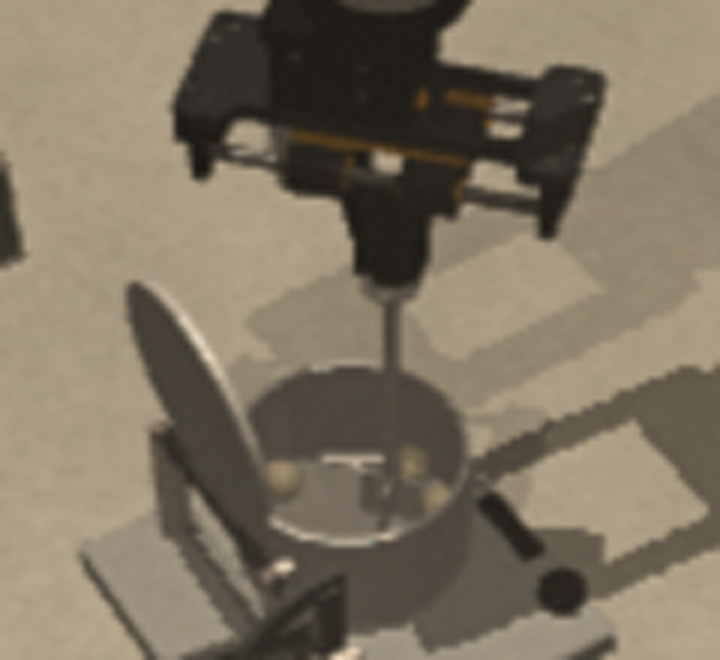

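Call:
carry_out(
  delta_pos=[
    [3.4, 0, -3.2],
    [3.4, 0, -3.2],
    [3.4, 0, -3.2],
    [0, -5, 0],
    [0, -10, 0],
    [0, -20, 0],
    [0, -30, 0],
    [0, -35, 0],
    [0, -35, 0],
    [0, -10, 0],
    [0, 0, 0],
    [0, 0, 0],
  ],
  delta_rot=[
    [0, 0, 0],
    [0, 0, 0],
    [0, 0, 0],
    [0, 0, 0],
    [0, 0, 0],
    [0, 0, 0],
    [0, 0, 0],
    [0, 0, 0],
    [0, 0, 0],
    [0, 0, 0],
    [0, 0, 0],
    [0, 0, 0],
  ],
)

```text
time: 32.05
tcp_pos: [0.4834, 0.009, 0.5344]
tcp_rot: [-1.571, 0.001, 0.647]
contact_force: [-0.3, -0.7, -1.0]
finger_gap: 0.0153
```

```bash
python3 st.py w17; python3 - <<'E'
from h import *
p,Rm,o=now(); print(p)
s=grab("scene"); crop(s,250,60,140,150,4,"s17")
tip=p+.3625*Rm[:,1]; print(proj(s,[tip,p+.1635*Rm[:,1],p+.1925*Rm[:,1]]),proj(load("wrist"),[tip,p+.1925*Rm[:,1]]))
T=np.array([.4379,.3887,.4117]); print((Rm.T@(T-p)*1000).round(1))
E
```

```text
tip local [-0.016   0.0004  0.1719] tilt [-6.e-04 -1.e-03 -1.e+00] [-0.3 -0.7 -1. ] [ 0.12 -0.12 -0.  ] 0.015295981620896648 32.05
[0.48334743 0.00901061 0.53367235]
[[311.62097469 174.47430334]
 [310.15234272 122.53781963]
 [310.38958412 130.9275895 ]] [[325.13546527 176.62402901]
 [325.48237503 237.67951621]]
[192.9 121.7 330.3]
```

View pics/w17.png

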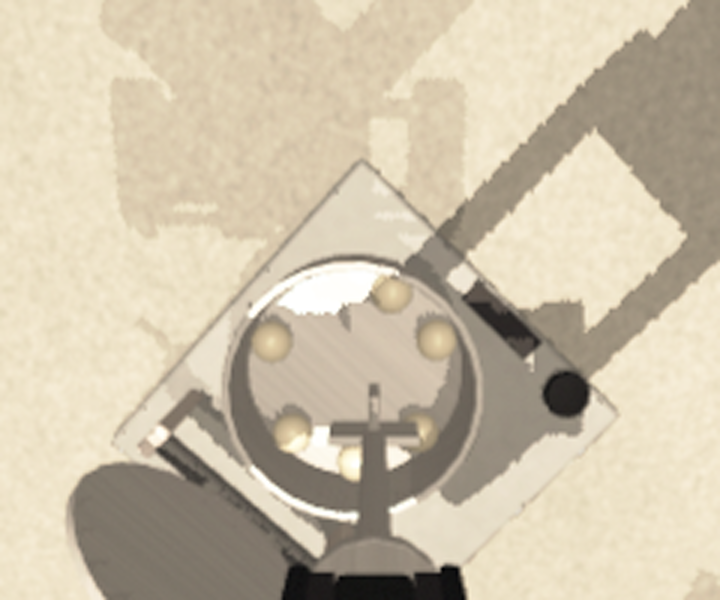

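View pics/s17.png

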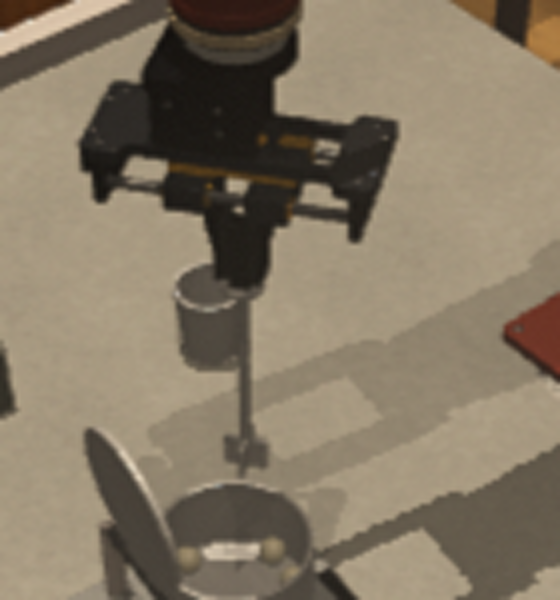

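Call:
carry_out(
  delta_pos=[
    [10, 0, 17],
    [19.3, 0, 33],
    [19.3, 0, 33],
    [19.3, 0, 33],
    [19.3, 0, 33],
    [19.3, 0, 33],
    [19.3, 0, 33],
    [19.3, 0, 33],
    [19.3, 0, 33],
    [19.3, 0, 33],
    [9.2, 0, 16.3],
    [0, 0, 0],
    [0, 0, 0],
  ],
  delta_rot=[
    [0, 0, 0],
    [0, 0, 0],
    [0, 0, 0],
    [0, 0, 0],
    [0, 0, 0],
    [0, 0, 0],
    [0, 0, 0],
    [0, 0, 0],
    [0, 0, 0],
    [0, 0, 0],
    [0, 0, 0],
    [0, 0, 0],
    [0, 0, 0],
  ],
)

```text
time: 33.45
tcp_pos: [0.4385, 0.3885, 0.5338]
tcp_rot: [-1.573, 0.002, 0.648]
contact_force: [-0.0, -0.8, -0.9]
finger_gap: 0.0157
```

```bash
python3 - <<'E'
from h import *
p,Rm,o=now(); print(p,Rm[:,1],o["contact_force"])
T=np.array([.4379,.3887,.4137]); print((Rm.T@(T-p)*1000).round(1))
E
```

```text
[0.43845456 0.38853401 0.53380871] [-4.60692916e-04 -3.37443130e-03 -9.99994200e-01] [-0.03357043 -0.75911881 -0.93828795]
[-1.000e-01  1.201e+02  8.000e-01]
```

Good; lower beside the rack.

Call:
carry_out(
  delta_pos=[
    [0, 30, 0.4],
    [0, 30, 0.4],
    [0, 30, 0],
    [0, 20, 0],
    [0, 10, 0],
    [0, 0, 0],
    [0, 0, 0],
  ],
  delta_rot=[
    [0, 0, 0],
    [0, 0, 0],
    [0, 0, 0],
    [0, 0, 0],
    [0, 0, 0],
    [0, 0, 0],
    [0, 0, 0],
  ],
)

```text
time: 34.15
tcp_pos: [0.4386, 0.3888, 0.4163]
tcp_rot: [-1.573, -0.002, 0.646]
contact_force: [0.9, -0.2, -1.0]
finger_gap: 0.016
```

```bash
python3 - <<'E'
from h import *
p,Rm,o=now(); print(p,Rm[:,1],o["contact_force"])
T=np.array([.4890,.4045,p[2]]); print((Rm.T@(T-p)*1000).round(1))
tip=p+.3625*Rm[:,1]
s=grab("scene"); crop(s,320,170,140,150,4,"s18"); f=grab("wrist"); crop(f,200,40,240,200,3,"w18")
print(proj(s,[tip]),proj(f,[tip]))
E
```

```text
[0.43860278 0.38878063 0.41631537] [ 2.53153264e-03 -6.88316974e-04 -9.99996559e-01] [ 0.85785899 -0.23469148 -0.97283002]
[ 49.7   0.1 -17.8]
[[408.08333417 272.92502639]] [[324.67713296 176.47186603]]
```

View pics/s18.png

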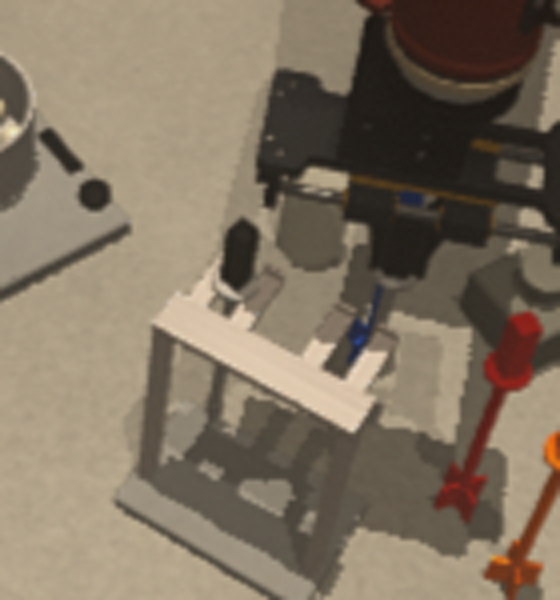

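View pics/w18.png

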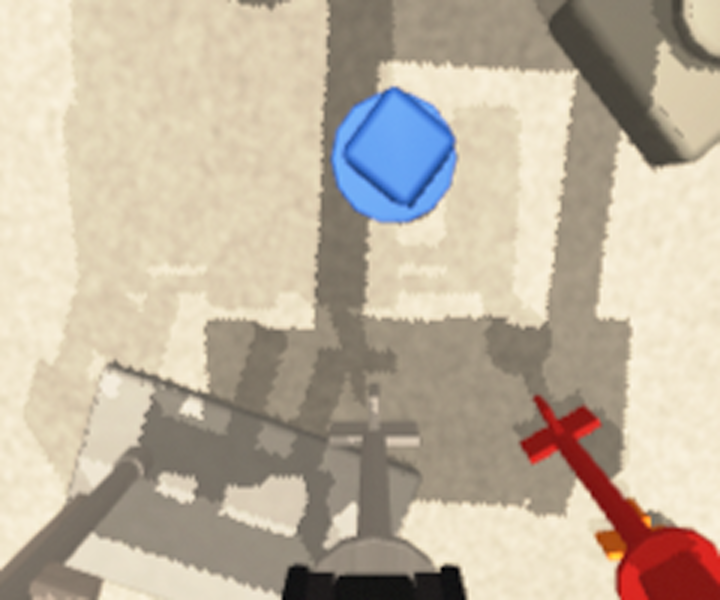

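Call:
carry_out(
  delta_pos=[
    [9.9, 0, -3.6],
    [9.9, 0, -3.6],
    [9.9, 0, -3.6],
    [9.9, 0, -3.5],
    [9.9, 0, -3.5],
    [0, 0, 0],
    [0, 0, 0],
  ],
  delta_rot=[
    [0, 0, 0],
    [0, 0, 0],
    [0, 0, 0],
    [0, 0, 0],
    [0, 0, 0],
    [0, 0, 0],
    [0, 0, 0],
  ],
)

```text
time: 34.95
tcp_pos: [0.4885, 0.4049, 0.4147]
tcp_rot: [-1.572, 0.001, 0.647]
contact_force: [0.6, 0.2, -0.3]
finger_gap: 0.0157
```

```bash
python3 - <<'E'
from h import *
p,Rm,o=now(); print(p,Rm[:,1],o["contact_force"])
T=np.array([.4892,.4042,.4005]); print((Rm.T@(T-p)*1000).round(1))
E
```

```text
[0.48853458 0.40491199 0.41470227] [ 3.78609064e-04 -1.83553079e-03 -9.99998244e-01] [ 0.64850812  0.15472062 -0.27276205]
[ 0.1 14.2 -0.9]
```

Call:
carry_out(
  delta_pos=[
    [0, 5, -0.9],
    [0, 5, 0],
    [0, 3.7, 0],
    [0, 0, 0],
    [0, 0, 0],
  ],
  delta_rot=[
    [0, 0, 0],
    [0, 0, 0],
    [0, 0, 0],
    [0, 0, 0],
    [0, 0, 0],
  ],
)

```text
time: 35.45
tcp_pos: [0.4887, 0.4041, 0.4013]
tcp_rot: [-1.573, 0.0, 0.647]
contact_force: [-0.3, -0.0, -0.4]
finger_gap: 0.0155
```

```bash
python3 - <<'E'
from h import *
p,Rm,o=now(); print(p,Rm[:,1],o["contact_force"])
s=grab("scene"); crop(s,320,170,140,150,4,"s19")
E
```

```text
[0.48869011 0.4041333  0.40132475] [ 9.60509499e-04 -1.54767061e-03 -9.99998341e-01] [-0.27741491 -0.01555338 -0.41703138]
```

View pics/s19.png

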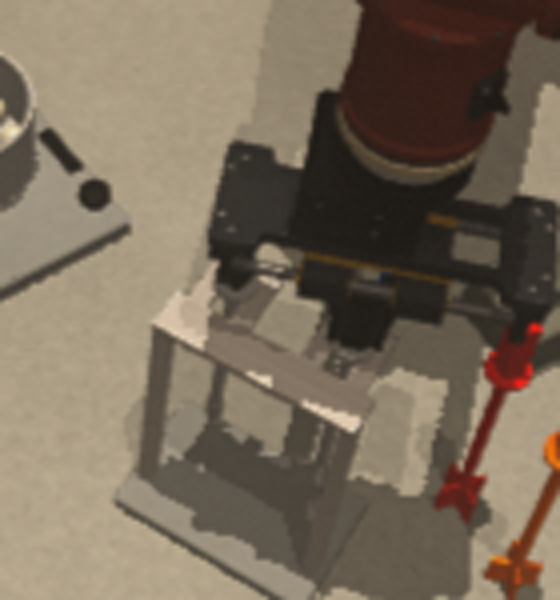

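Call:
carry_out(
  delta_pos=[
    [0, 1, 0],
    [0, 0, 0],
  ],
  delta_rot=[
    [0, 0, 0],
    [0, 0, 0],
  ],
)

```text
time: 35.7
tcp_pos: [0.4888, 0.4042, 0.4005]
tcp_rot: [-1.573, -0.0, 0.647]
contact_force: [0.1, -0.3, -0.4]
finger_gap: 0.0157
```

Call:
carry_out(
  delta_pos=[
    [0, 0, 0],
    [0, 0, 0],
    [0, 0, 0],
    [0, 0, 0],
    [0, 0, 0],
    [0, 0, 0],
  ],
  delta_rot=[
    [0, 0, 0],
    [0, 0, 0],
    [0, 0, 0],
    [0, 0, 0],
    [0, 0, 0],
    [0, 0, 0],
  ],
  claw=60,
)

```text
time: 36.3
tcp_pos: [0.4889, 0.4042, 0.4005]
tcp_rot: [-1.573, -0.0, 0.647]
contact_force: [0.6, 0.7, -0.2]
finger_gap: 0.0549
```

Call:
carry_out(
  delta_pos=[
    [0, -8, 0],
    [0, -16, 0],
    [0, -25, 0],
    [0, -32, 0],
    [20, 0, -1.6],
    [20, 0, -1.6],
    [20, 0, -1.7],
    [18, 0, -1.7],
    [0, 0, 0],
    [0, 0, 0],
  ],
  delta_rot=[
    [0, 0, 0],
    [0, 0, 0],
    [0, 0, 0],
    [0, 0, 0],
    [0, 0, 0],
    [0, 0, 0],
    [0, 0, 0],
    [0, 0, 0],
    [0, 0, 0],
    [0, 0, 0],
  ],
)

```text
time: 37.3
tcp_pos: [0.5549, 0.446, 0.4823]
tcp_rot: [-1.573, -0.0, 0.647]
contact_force: [-0.3, -0.2, 0.3]
finger_gap: 0.0602
```

```bash
python3 - <<'E'
from h import *
p,Rm,o=now(); print(p,Rm[:,1],o["contact_force"],o["time"])
f=grab("wrist"); crop(f,200,20,240,190,3,"w20"); s=grab("scene"); crop(s,230,120,220,170,3.5 and 3,"s20"); t=grab("top","t20")
E
```

```text
[0.55487677 0.44596176 0.48228291] [ 0.00148003 -0.00116557 -0.99999823] [-0.33919144 -0.18977912  0.30464329] 37.3
```

View pics/w20.png

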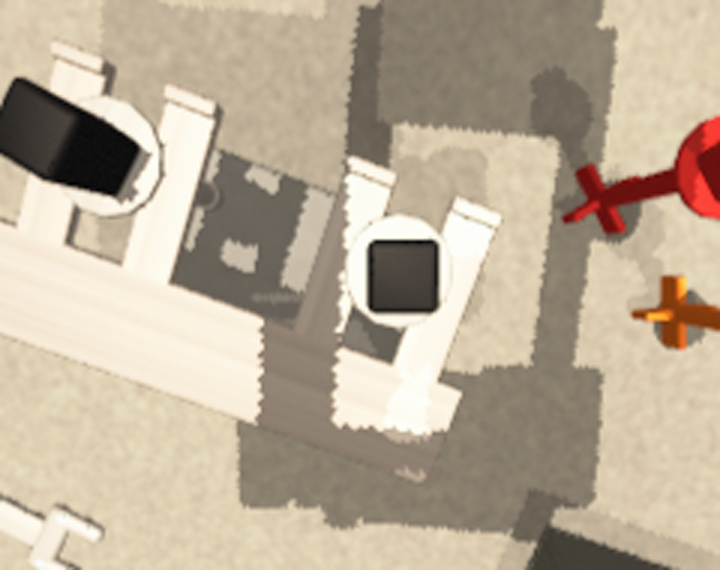

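View pics/s20.png

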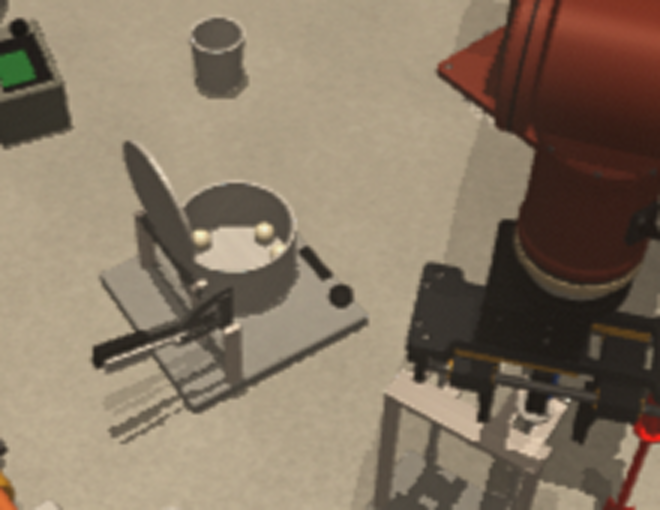

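View pics/t20.png

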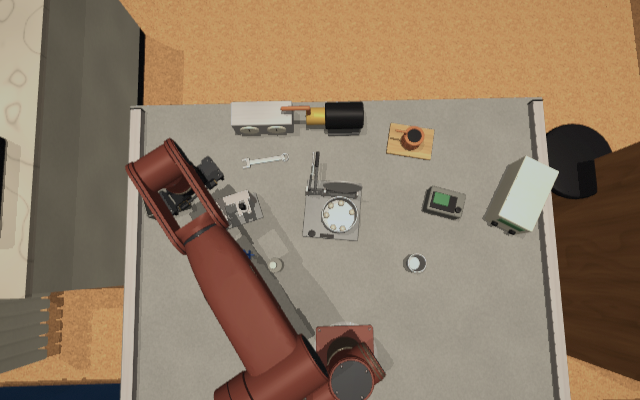

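The stirrer hangs upright in the left fork, looking as it did at first. The lid is open with the plate out, the beads are in the pot, and flask, cup, wrench and probe look undisturbed. Handing in.

```bash
python3 -c "
from rig import r
print(r.job_done())"
```

```text
the job is handed in; nothing more can be done
None
```

The job is finished and handed in at about 37 s of the 72 s allowed. `job_done()` reported no verdict.

- **Lid:** I squeezed the release, swung the lever to about 94° of 95°, and let go. Pictures afterwards show the lid upright and the squeeze plate out, so the catch holds it open.
- **Stirring:** I took the stirrer with the crossed blades from the left fork, confirmed against the plain-footed probe in a close-up. I stirred two full anticlockwise turns at a radius of about 27 mm, starting and ending at the near side. The foot was about 28 mm above the table throughout, and the highest side force I read was about 6 N.
- **Beads:** One bead had moved from −60° to −11° around the pot by the first half turn, well over 12 mm. All six were counted in the pot after the stirring.
- **Stirrer back in the rack:** It hangs upright in its own left fork, with its handle in nearly the same place in the close-up as before I took it.
- **Bystanders:** In the last pictures the probe still hangs, and the flask, cup and wrench look where they were; I judged this by eye and did not measure it.

None of the last checks failed. The camera views disagreed by 2 to 7 mm on the dryer's position at first. I settled the pot's centre from the wrist camera, and the lever grasp and stirring fitted it. At 13.5 s a wrist joint came very close to its limit (−2.679 of −2.68 rad) while I turned the camera to look, and I backed it off at once.

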